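# Seat the sharpening stone and bring the wide chisel to it

### The job

Get ready to hone the wide chisel. First lay the grey sharpening stone in its wooden holder, fully down on the raised bed between the end stops, and let go of it; then draw the wider of the two chisels up out of the rack, leaving the narrow chisel and the screwdriver hanging where they are. Tip it over, handle end high, and finish while holding it still above the middle of the stone as for the first stroke: one flat face of the blade towards the stone, in line with the stone, sloping down to its edge at about 30 degrees, the edge about two centimetres above the stone and the chisel touching nothing but your fingers; never knock it on the stone.

Things in the scene. Friction and masses are not known exactly. Their poses are not given: they have to be found in the camera images.
- stone: Loose grey sharpening stone, a plain bar 150 (its x) x 50 (its y) x 25 mm high, about 0.4 kg, lying flat on the bench to the right. Origin: centre of its underside; z up. Pinch it across the 50 mm width at mid-length. Between it and the holder stand a fixed toggle clamp, up to 85 mm high, and the rack; a lamp hangs behind the rack (x over 0.68 m, y -0.2 to 0, z over 0.37 m).
- stone_holder: Wooden stone holder fixed to the bench. Origin: bench level under its centre; x along the stone, z up. Base 216 x 98, 14 mm high; bed 36 mm wide, top at z = 40, free for fingers beside it at mid-length. At each end a stop and two 24 mm side lips, rounded tops at z = 53, leave a 155 x 55 mm seat (2.5 mm play each side, either way round). Behind it (x over 0.68 m) stands a 260 mm high chest.
- chisel_rack: Wooden rack fixed to the bench, 92 (x) x 216 (y) x 130 mm high. Origin: bench level under its centre; z up, y along the row of tools, -x its open front to the robot. The top board (18 mm thick, upper face at z = 130) has slots at y = -60, 0, +60; in each a tool hangs by the shoulder of its handle, in any order. The chisel must rise 110 mm to come out.
- chisel: The chisel to take, loose, 0.16 kg: 218 mm long, blade 15.5 mm wide (the other's is 10), black handle 21 (x) x 23 (z) x 112 mm. Hangs upright. Own y points along it from edge to handle end, x across the blade's width (along the row at the start), z normal to the blade's flats. Edge at y = -109, shoulder at y = -3, handle end at y = +109, handle axis at z = +13 mm.
- chisel_edge (a point): Middle of the chisel's cutting edge: (0, -109, 7) mm in the chisel's frame. Axes as the chisel's.
- chisel_grip (a point): Point on the axis of the chisel's handle at half its length: (0, 55, 12.8) mm in the chisel's frame, 58 mm above the rack's top board at the start, 54 mm below the handle's end. Axes as the chisel's.
- chisel_narrow: Narrow chisel, loose, red handle 21 x 23 mm, blade 10 mm wide, 227 mm long, hanging upright in the rack; its handle end stands 115 mm above the top board. To stay in its slot. Origin beside its shoulder; y along it, to the handle end.
- screwdriver: Screwdriver, loose, yellow handle 26 mm thick, thin round shaft, 198 mm long, hanging upright in the rack; its handle end stands 96 mm above the top board. To stay in its slot. Origin beside its shoulder; y along it, to the handle end.

How it is judged (in metres and radians):
On the way, in this order (a step that is already met when the one before it is completed fails the run):
1. the stone lies seated in its holder and is let go (x of stone in the frame of stone_holder between -0.0045 and 0.0045 m and y of stone in the frame of stone_holder between -0.0045 and 0.0045 m and z of stone in the frame of stone_holder between 0.037 and 0.0425 m and angle between the x axis of stone and the x axis of stone_holder, either way round below 0.08 rad and contact force between the fingers and stone below 0.1 N), for 0.3 s.
2. the wide chisel is held in the fingers with its edge above the rack's top board (z of chisel_edge in the frame of chisel_rack above 0.131 m and contact force between the fingers and chisel above 1 N), for 0.05 s.
At the end, for the whole second after the job is handed in: stone seated and let go (within 4.5 mm); the wide chisel is held still, touching no stone, holder or rack: edge 8-35 mm above the stone, within 50 mm of its middle along and 18 across, handle high at 30 +-7 degrees, square within 10 degrees; the other two tools hang within 20 mm of their start (all of step 1 and x of chisel_edge in the frame of stone_holder between -0.05 and 0.05 m and y of chisel_edge in the frame of stone_holder between -0.018 and 0.018 m and z of chisel_edge in the frame of stone_holder between 0.073 and 0.1 m and angle between chisel's own y axis and vertical between 0.925 and 1.17 rad and angle between the x axis of chisel and the y axis of stone_holder, either way round below 0.17 rad and contact force between the fingers and chisel above 1 N and linear speed of chisel below 0.02 m/s and contact force between chisel and stone below 0.1 N and contact force between chisel and stone_holder below 0.1 N and contact force between chisel and chisel_rack below 0.1 N and distance of each of chisel_narrow, screwdriver from where it was at the start of the episode below 0.02 m); the arm keeps its last pose, push and grip.
It fails at once if the narrow chisel or the screwdriver is shifted more than 30 mm (distance of any of chisel_narrow, screwdriver from where it was at the start of the episode above 0.03 m).
It fails at once if the chisel knocks on the stone with more than 5 N (contact force between chisel and stone above 5 N).
It also fails if it takes over 67 s, if anything falls off the work surface, if the arm or the gripper's body presses on something with over 40 N, if the wrist force passes 120 N, or if a joint passes its speed limit or range.

### The arm

A 6-joint arm with a two-finger parallel gripper is mounted at the origin on a cart in front of the work surface, level with it; the furniture and walls round the work are solid. World frame = base frame: x ahead of the robot, y to its left, z up, the work surface at z = 0. Lengths are in mm, angles in rad, forces in N, time in s.
With the tool pointing down it reaches from about 350 to 975 mm from the base axis. Payload 4.9 kg.
Tool frame: the origin (TCP) lies on the centre line of the jaws, within the pads' length; the fingertips stand 25 mm ahead of it and the grasp point (between the pads) lies 6 mm ahead of it; z points along the fingers, y is the line along which they close (so a half turn about z gives the same grasp; the last joint's range is limited). The gripper opens to 85 mm and grips with 20 to 120 N. Pads are 22 mm wide; open, the fingers measure 114 mm over their backs; the gripper's body (76 mm by 85 mm) begins 54 mm behind the grasp point. The pads swing forward as they close: fully open they stand 13 mm farther back than shut.
Start: joints at [1.124, 0.053, 1.613, -0, 1.476, -0.119], TCP at [201.215, 591.705, 256.304] pointing down, gripper open.
Joint ranges: [-3.01, 3.01], [-1.01, 2.22], [0.06, 2.58], [-1.02, 4.17], [0.09, 2.62], [-3.14, 3.14]. Speed limits (rad/s): [2.57, 2.57, 3.14, 3.14, 3.14, 3.14].

### API

Orientations are given as [roll, pitch, yaw] about the fixed x, y, z axes, in that order (R = Rz(yaw) Ry(pitch) Rx(roll)).
In Python, from cell import r gives the robot as it stands. The module is installed in compiled form; this text tells all that it offers.
- The arm moves only by the tool servo_tool, never from a script. Its argument "targets" is a list of rows, each an object with "travel": the shift along the tool's x, y, z in cm, a list of three; "rotation": the turn, a rotation vector about the tool's x, y, z in rad, a list of three. A call has exactly 8 rows; each row is the pose to reach, as a shift and turn from the pose commanded when the call began, along the tool's axes at that moment; what a row does not reach only later rows make up. A row lasts 1/12 s, in which the tool goes at most 41.7 mm and 7.16 degrees, less where a joint would pass 70% of its speed; a pose out of reach is approached as far as the arm can. A call with a gripper value outside its range is refused whole. "fingers" is the opening, from 0 (shut) to 1 (fully open), set as the call begins (left out, the last holds). The fingers move at their own pace and stop on an object; "grip_force" is the grip in N (left out, the last holds). Time passes only in rows, so rows that repeat a pose let the fingers close, or fill a call up. It gives the time, the measured TCP pose, the force, the opening and the grip force at its end, in the units of the state.
- r.get_state(): the state, without advancing time (a new reading comes with each control period).
- r.get_image(name): name is "scene" or "side" or "wrist"; returns a dict with "color" (480x640x3 uint8, blue, green, red), "fx", "fy", "cx", "cy" (pixels), "extrinsics" (4x4, takes a point from camera to world coordinates). Camera axes: x right, y up, looking along -z (the intrinsics and any distortion apply to the point x, -y, -z); pixel columns grow to the right and rows downward; lengths in mm; the calibration is good to about 2 mm. A picture is of the moment at which its call begins. There is no depth.
- r.close_job(): hands the job in; it is judged then, once.
The state is a dict: "time": time; "joints": joint angles; "joint_velocities": joint speeds; "effort": joint torques, N m; "position": TCP position; "eef_rot": TCP orientation; "contact_force": force on the tool from outside, world axes, zero at the start; "ft_torque": the same for the moment, N m; "finger_gap": finger opening in mm; "grip_force": force on a finger pad.
Only numpy, scipy, OpenCV 4.12 (cv2) and the standard library are available. Lean on these libraries where they do the work, as an engineer would, in place of code of your own. Each camera call takes 0.05 s, during which the arm holds its last target. There are 200 camera calls.

## Working session

There is one attempt and no reset: what is moved stays moved. The work goes in short steps, Python scripts to look and compute and a tool call to move; the robot and the scene stay as the last step left them, time stands still between calls to the robot, and variables do not carry over. Pictures are saved under pics/ and viewed, at most 10 in all, crops included, and the job is handed in when it is done.

Besides the shell and the picture viewer there is one more tool, called after ">>>" as a command line: name --argument value ..., lists and objects as JSON in quotes. servo_tool: Moves the arm, as the interface text tells. Its arguments: {"type":"object","properties":{"targets":{"type":"array","items":{"type":"object","properties":{"travel":{"type":"array","items":{"type":"number"}},"rotation":{"type":"array","items":{"type":"number"}}}}},"fingers":{"type":"number"},"grip_force":{"type":"number"}},"required":["targets"]}

```bash
mkdir -p pics; cat > h.py <<'E'
import numpy as np, cv2
from scipy.spatial.transform import Rotation as R
from cell import r
def grab(n):
    d=r.get_image(n); return d
def ray(d,u,v):
    E=np.array(d["extrinsics"]); c=np.array([(u-d["cx"])/d["fx"],-(v-d["cy"])/d["fy"],-1.0])
    return E[:3,3],E[:3,:3]@c
def onz(d,u,v,z):
    o,k=ray(d,u,v); return o+k*(z-o[2])/k[2]
def proj(d,p):
    E=np.array(d["extrinsics"]); c=E[:3,:3].T@(np.asarray(p,float)-E[:3,3])
    return d["cx"]+d["fx"]*c[0]/-c[2], d["cy"]-d["fy"]*c[1]/-c[2]
def two(d1,p1,d2,p2):
    o1,k1=ray(d1,*p1);o2,k2=ray(d2,*p2)
    A=np.c_[k1,-k2];t=np.linalg.lstsq(A,o2-o1,rcond=None)[0]
    a=o1+k1*t[0];b=o2+k2*t[1];return (a+b)/2,np.linalg.norm(a-b)
def pose():
    s=r.get_state(); return np.array(s["position"]),R.from_euler("xyz",s["eef_rot"])
def rel(P,Rt):
    """travel cm and rotvec from current pose to target"""
    p,q=pose(); return np.round(q.inv().apply(np.array(P)-p)/10,2),np.round((q.inv()*Rt).as_rotvec(),3)
E
python3 - <<'E'
from h import *
for n in("scene","side","wrist"):
    d=grab(n); cv2.imwrite(f"pics/{n}0.png",d["color"]); print(n,d["fx"],d["cx"],d["cy"],np.round(d["extrinsics"],3).tolist(),[k for k in d if k not in("color",)])
s=r.get_state();print(s)
E
```

```text
scene 498.84340730853546 322.53481630017336 240.75243169093415 [[0.634, 0.492, -0.596, -150.468], [-0.773, 0.398, -0.494, -639.328], [-0.006, 0.774, 0.633, 884.85], [0.0, 0.0, 0.0, 1.0]] ['fx', 'fy', 'cx', 'cy', 'extrinsics']
side 453.5690515148566 318.56109383128614 236.22608211930142 [[0.865, 0.208, -0.457, 159.302], [-0.502, 0.37, -0.781, -751.322], [0.006, 0.905, 0.425, 490.366], [0.0, 0.0, 0.0, 1.0]] ['fx', 'fy', 'cx', 'cy', 'extrinsics']
wrist 353.07178113216645 323.3847053311682 241.1814937849431 [[0.322, -0.896, -0.306, 120.841], [0.947, 0.304, 0.107, 618.328], [-0.003, -0.325, 0.946, 372.241], [0.0, 0.0, 0.0, 1.0]] ['fx', 'fy', 'cx', 'cy', 'extrinsics']
{'time': 0.15, 'joints': array([ 1.12400418e+00,  5.32453600e-02,  1.61394395e+00, -1.79052578e-05,
        1.47600887e+00, -1.19018798e-01]), 'joint_velocities': array([-0.00091928, -0.00120495, -0.00465924,  0.00025356, -0.00034157,
        0.00034974]), 'effort': array([ 3.34140559e-04, -3.94245458e+01, -3.70720410e+01, -1.18063363e-04,
        4.71128660e-03, -6.43007013e-06]), 'position': array([201.0357531 , 591.32608117, 255.34121563]), 'eef_rot': array([-3.13999637e+00, -1.72940549e-04,  2.81382087e+00]), 'contact_force': array([ 0.5838547 , -0.6128794 ,  0.21983888]), 'ft_torque': array([ 0.02445588, -0.00177588, -0.01247601]), 'grip_force': 0.0, 'finger_gap': 85.52633472834974}
```

View pics/scene0.png

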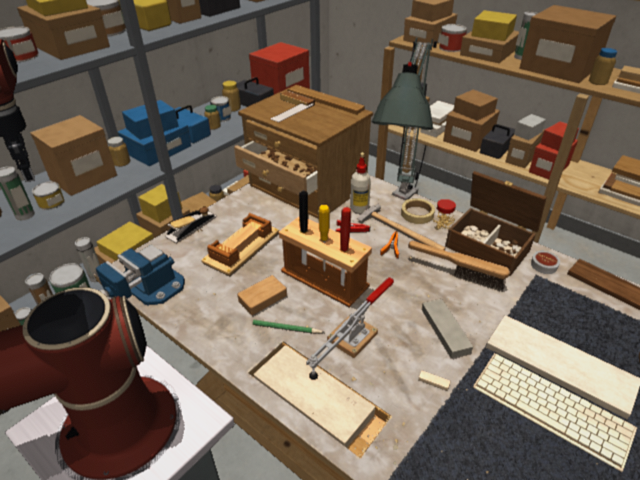

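View pics/side0.png

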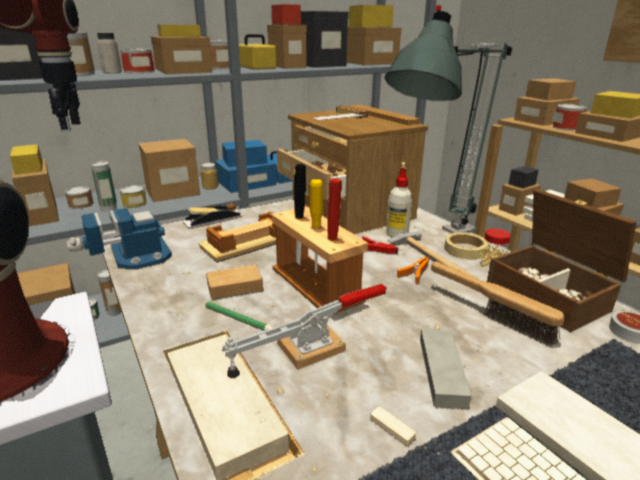

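The scene picture shows the stone at about (447,327), the holder at (240,243) and the rack at (325,260). The tools hang black (303,212), yellow (323,222) and red (345,230). In the side picture they are at the stone (445,367), the holder (237,237) and the black handle (299,190).

I'll take enlarged crops to measure from.

```bash
python3 - <<'E'
from h import *
a=cv2.imread("pics/scene0.png");b=cv2.imread("pics/side0.png")
def crop(im,x,y,w,h):
    c=cv2.resize(im[y:y+h,x:x+w],(400,300),interpolation=cv2.INTER_CUBIC)
    return c
m=np.vstack([np.hstack([crop(a,190,190,120,90),crop(a,400,285,100,75)]),np.hstack([crop(b,190,200,120,90),crop(b,390,310,140,105)])])
cv2.imwrite("pics/comp1.png",m)
m=np.hstack([cv2.resize(a[180:310,270:380],None,fx=3.6,fy=3.6,interpolation=cv2.INTER_CUBIC),cv2.resize(b[160:290,260:370],None,fx=3.6,fy=3.6,interpolation=cv2.INTER_CUBIC)])
cv2.imwrite("pics/comp2.png",m);print(m.shape)
E
```

```text
(468, 792, 3)
```

View pics/comp1.png

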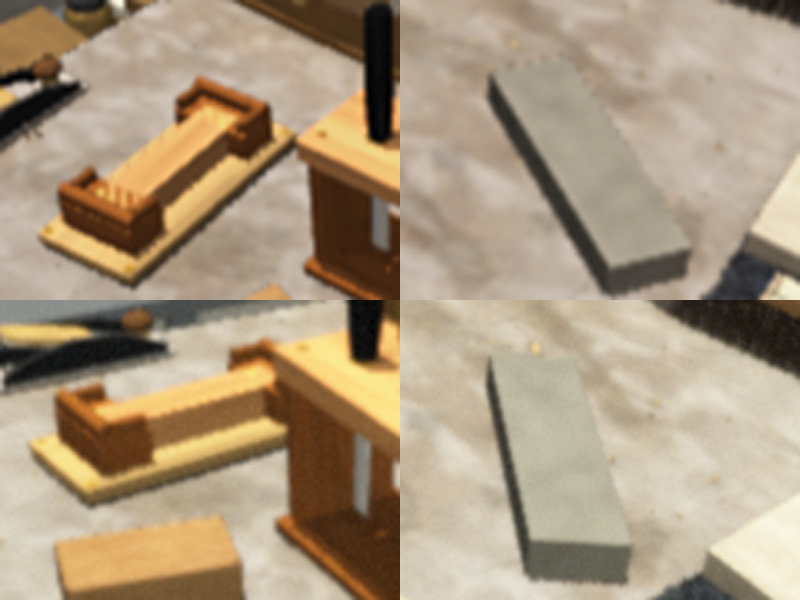

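View pics/comp2.png

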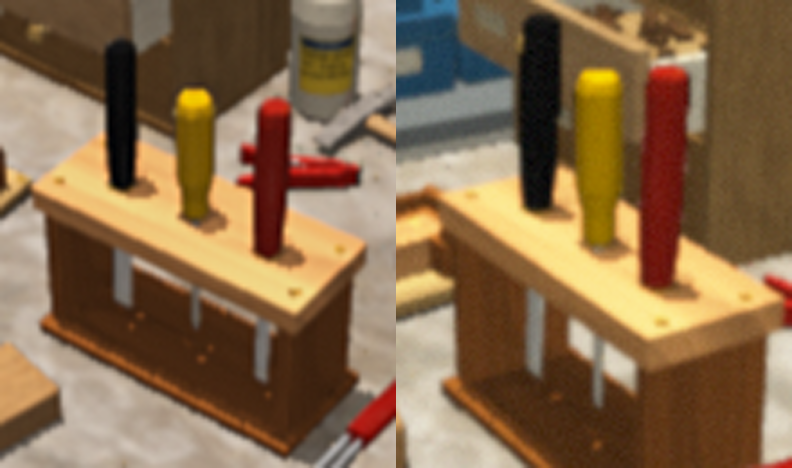

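Corner pixels read from the crops:
- **Stone top, scene:** (422,302.5), (443.8,298.8), (472.5,346.8), (452,351.3).
- **Holder base top, scene:** (202,261), (230,273.5), (279,229.6).
- **Rack top, scene:** (279.7,233.3), (298.6,218), (371.9,247.2), (351.4,268.3).
- **Black handle:** the leftmost tool, in slot y=+60.

```bash
python3 - <<'E'
from h import *
a=grab("scene");b=grab("side")
def P(d,l,z):
    q=np.array([onz(d,u,v,z)[:2] for u,v in l]); print(np.round(q,1).tolist()); return q
print("stone");
for d,l in((a,[(422,302.5),(443.75,298.75),(472.5,346.75),(452,351.25)]),(b,[(421.5,329.25),(453.7,330),(470.5,395),(434.8,394.4)])):
    q=P(d,l,25); v=(q[2]+q[3]-q[0]-q[1])/2; w=(q[1]+q[2]-q[0]-q[3])/2
    print(q.mean(0),np.linalg.norm(v),np.linalg.norm(w),np.degrees(np.arctan2(v[1],v[0])),np.degrees(np.arctan2(w[1],w[0])))
print("holder");q=P(a,[(202,261.1),(229.9,273.4),(279.1,229.6)],14)
print((q[0]+q[2])/2, np.degrees(np.arctan2(*(q[2]-q[1])[::-1])),np.linalg.norm(q[2]-q[1]),np.linalg.norm(q[1]-q[0]))
P(b,[(199.6,243.5),(217.6,258)],14)
print("rack");q=P(a,[(279.7,233.3),(298.6,218),(371.9,247.2),(351.4,268.3)],130);print(q.mean(0),np.degrees(np.arctan2(*(q[2]-q[1])[::-1])),np.linalg.norm(q[2]-q[1]),np.linalg.norm(q[1]-q[0]))
P(b,[(271.4,214.7),(330.6,255.8),(367.5,242.5)],130)
# black handle: mask, axis
for n,d,x0,x1,y0,y1 in(("scene",a,290,315,185,238),("side",b,290,312,158,222)):
    g=d["color"][y0:y1,x0:x1].max(2)<60
    ys,xs=np.nonzero(g); print(n,len(xs),ys.min()+y0,ys.max()+y0)
    for y in range(y0,y1,4):
        k=np.nonzero(g[y-y0])[0]
        if len(k): print(y,k.min()+x0,k.max()+x0)
E
```

```text
stone
[[629.0, -296.9], [672.2, -330.8], [583.5, -448.8], [544.8, -420.3]]
[ 607.39153147 -374.19549569] 148.4450371296824 51.44612786694736 -125.6025025086141 -37.27177895425773
[[625.7, -299.5], [671.4, -328.0], [583.1, -447.2], [540.8, -421.7]]
[ 605.26098425 -374.08279763] 148.50724129956438 51.619755013843694 -125.64870442076788 -31.48406199179278
holder
[[404.9, 233.7], [418.9, 141.1], [631.0, 168.1]]
[517.96607863 200.89199322] 7.252034737293451 213.86257600478262 93.59793700558144
[[404.2, 228.2], [417.3, 136.2]]
rack
[[517.1, 49.4], [592.9, 54.9], [615.0, -155.6], [525.9, -162.1]]
[562.72845726 -53.35833246] -83.99253110330233 211.59036415106047 75.93989612123411
[[514.3, 50.2], [525.2, -167.1], [610.9, -155.6]]
scene 321 191 232
193 299 307
197 299 307
201 299 307
205 299 307
209 300 307
213 300 307
217 300 307
221 300 306
225 301 306
229 301 306
side 548 164 217
166 296 304
170 296 305
174 295 305
178 294 305
182 294 305
186 294 305
190 294 305
194 294 304
198 294 304
202 295 304
206 295 303
210 295 302
214 296 302
```

```bash
cat >> h.py <<'E'
def down(yawdeg): return R.from_euler("xyz",[np.pi,0,np.radians(yawdeg)])
def plan(W):
    p,q=pose()
    for P,Q in W:
        P=np.array(P,float); t=q.inv().apply(P-p)/10; w=(q.inv()*Q).as_rotvec()
        print("travel",np.round(t,2).tolist(),"rot",np.round(w,3).tolist(),"rows",round(max(np.linalg.norm(t)/4.17,np.degrees(np.linalg.norm(w))/7.16),1))
        p,q=P,Q
E
python3 - <<'E'
from h import *
a=grab("scene");b=grab("side")
print("handle top",two(a,(303,192),b,(300.5,165)),"bot",two(a,(303.7,232),b,(299.2,217)))
plan([((330,330,310),down(120)),((420,40,310),down(90)),((520,-220,290),down(65)),((606,-374,230),down(54.4))])
E
```

```text
handle top (array([565.05064618,  12.45534673, 239.62555893]), np.float64(2.8146749904596913)) bot (array([555.39403905,   4.86055951, 132.82047193]), np.float64(0.3878609273797633))
travel [-20.62, -20.62, -5.39] rot [-0.0, 0.0, 0.719] rows 7.1
travel [-29.61, -6.71, -0.0] rot [-0.0, -0.0, 0.524] rows 7.3
travel [-26.0, 10.0, 2.0] rot [0.0, -0.0, 0.436] rows 6.7
travel [-10.32, 14.3, 6.0] rot [0.0, -0.0, 0.185] rows 4.5
```

>>> servo_tool --targets '[{"travel": [-20.62,-20.62,-5.4],"rotation": [0,0,0.719]},{"travel": [-20.62,-20.62,-5.4],"rotation": [0,0,0.719]},{"travel": [-20.62,-20.62,-5.4],"rotation": [0,0,0.719]},{"travel": [-20.62,-20.62,-5.4],"rotation": [0,0,0.719]},{"travel": [-20.62,-20.62,-5.4],"rotation": [0,0,0.719]},{"travel": [-20.62,-20.62,-5.4],"rotation": [0,0,0.719]},{"travel": [-20.62,-20.62,-5.4],"rotation": [0,0,0.719]},{"travel": [-20.62,-20.62,-5.4],"rotation": [0,0,0.719]}]' --fingers 1

```text
time: 1.02
position: [332.6, 326.2, 312.4]
eef_rot: [3.138, 0.002, 2.089]
contact_force: [0.8, 0.9, 0.1]
finger_gap: 85.3
grip_force: 0.0
```

>>> servo_tool --targets '[{"travel": [-29.6,-6.7,0],"rotation": [0,0,0.524]},{"travel": [-29.6,-6.7,0],"rotation": [0,0,0.524]},{"travel": [-29.6,-6.7,0],"rotation": [0,0,0.524]},{"travel": [-29.6,-6.7,0],"rotation": [0,0,0.524]},{"travel": [-29.6,-6.7,0],"rotation": [0,0,0.524]},{"travel": [-29.6,-6.7,0],"rotation": [0,0,0.524]},{"travel": [-29.6,-6.7,0],"rotation": [0,0,0.524]},{"travel": [-29.6,-6.7,0],"rotation": [0,0,0.524]}]'

```text
time: 1.68
position: [420.9, 36.2, 310.3]
eef_rot: [3.141, 0.002, 1.565]
contact_force: [-0.9, 0.2, 0.2]
finger_gap: 85.6
grip_force: 0.0
```

```bash
python3 - <<'E'
from h import *
s=r.get_state();print(s["time"],s["joints"].tolist(),s["position"].tolist(),s["eef_rot"].tolist())
plan([((520,-220,290),down(65)),((606,-374,230),down(54.4))])
E
```

```text
1.6833 [-0.08976319375286705, -0.48702889309714126, 1.9832514726605917, -0.0017001107213694279, 1.6445396693082133, -0.08459238215354653] [420.9281314421188, 36.18102946745467, 310.3281153158808] [3.1409083570655665, 0.0017594944050152161, 1.5654989509379607]
travel [-25.56, 10.04, 2.08] rot [0.001, 0.002, 0.431] rows 6.6
travel [-10.32, 14.3, 6.0] rot [0.0, -0.0, 0.185] rows 4.5
```

>>> servo_tool --targets '[{"travel": [-25.6,10,2.1],"rotation": [0,0,0.432]},{"travel": [-25.6,10,2.1],"rotation": [0,0,0.432]},{"travel": [-25.6,10,2.1],"rotation": [0,0,0.432]},{"travel": [-25.6,10,2.1],"rotation": [0,0,0.432]},{"travel": [-25.6,10,2.1],"rotation": [0,0,0.432]},{"travel": [-25.6,10,2.1],"rotation": [0,0,0.432]},{"travel": [-25.6,10,2.1],"rotation": [0,0,0.432]},{"travel": [-25.6,10,2.1],"rotation": [0,0,0.432]}]'

```text
time: 2.35
position: [520.8, -219.6, 287.8]
eef_rot: [-3.14, 0.001, 1.135]
contact_force: [-0.6, 1.0, -0.0]
finger_gap: 85.7
grip_force: 0.0
```

>>> servo_tool --targets '[{"travel": [-10.3,14.3,6],"rotation": [0,0,0.185]},{"travel": [-10.3,14.3,6],"rotation": [0,0,0.185]},{"travel": [-10.3,14.3,6],"rotation": [0,0,0.185]},{"travel": [-10.3,14.3,6],"rotation": [0,0,0.185]},{"travel": [-10.3,14.3,6],"rotation": [0,0,0.185]},{"travel": [-10.3,14.3,6],"rotation": [0,0,0.185]},{"travel": [-10.3,14.3,6],"rotation": [0,0,0.185]},{"travel": [-10.3,14.3,6],"rotation": [0,0,0.185]}]'

```text
time: 3.02
position: [607.1, -368.0, 229.7]
eef_rot: [-3.141, -0.0, 0.955]
contact_force: [0.1, -0.2, -0.1]
finger_gap: 85.4
grip_force: 0.0
```

```bash
python3 - <<'E'
from h import *
w=grab("wrist");cv2.imwrite("pics/w1.png",w["color"])
s=r.get_state();print(s["time"],s["joints"].tolist(),s["position"].tolist(),s["eef_rot"].tolist())
for c in [(-75,-25),(75,-25),(75,25),(-75,25)]:
    p=R.from_euler("z",54.4,degrees=True).apply([*c,25])+[606,-374,0]; print(np.round(proj(w,p)))
E
```

```text
3.0667 [-0.6496417765809712, 0.26301678596887523, 1.422656399573999, 0.00033725460499199367, 1.455142426610518, -0.03383398529994504] [607.099588041195, -367.88874487993945, 230.25757633837938] [3.140804730044572, -0.00030855481373759375, 0.9549498693124074]
[351. 291.]
[356. 136.]
[299. 136.]
[301. 290.]
```

View pics/w1.png

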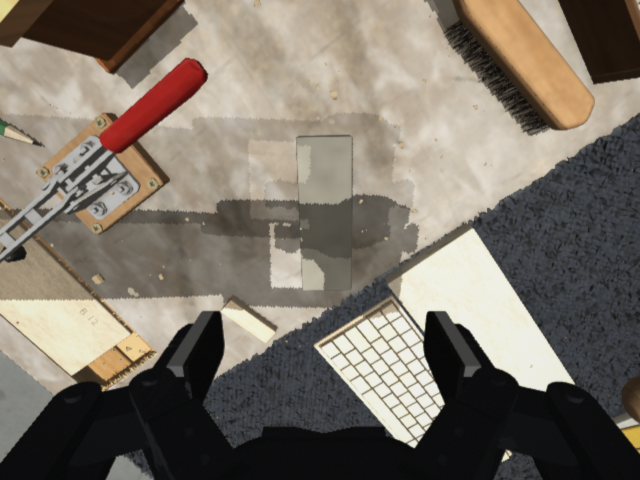

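The wrist view shows the stone's top face with corners at (297,136), (352,136), (351,290) and (302,290), clear of everything. The fingers are visible at the bottom left and right.

```bash
python3 - <<'E'
from h import *
w=grab("wrist")
q=np.array([onz(w,u,v,25)[:2] for u,v in[(297,136),(352.5,136),(351.5,290.5),(302,290.5)]]);print(np.round(q,1).tolist(),q.mean(0))
v=q[0]+q[1]-q[2]-q[3];print(np.degrees(np.arctan2(v[1],v[0])),np.linalg.norm(v)/2)
# side edges
for x in(0,1): print(np.degrees(np.arctan2(*(q[x]-q[3-x])[::-1])))
c=q.mean(0)
print(pose()[0])
plan([((c[0],c[1],100),down(54.4)),((c[0],c[1],27),down(54.4))])
E
```

```text
[[628.0, -297.6], [667.7, -325.6], [583.3, -450.1], [542.4, -421.1]] [ 605.36210113 -373.59280302]
55.560028264612235 150.34718344868133
55.25358528696629
55.86636457718198
[ 607.13334639 -367.90561944  230.63525678]
travel [-0.57, 0.16, 13.06] rot [0.001, -0.0, 0.006] rows 3.1
travel [-0.0, -0.0, 7.3] rot [0.0, 0.0, 0.0] rows 1.8
```

>>> servo_tool --targets '[{"travel": [-0.57,0.16,4],"rotation": [0,0,-0.013]},{"travel": [-0.57,0.16,8],"rotation": [0,0,-0.013]},{"travel": [-0.57,0.16,11],"rotation": [0,0,-0.013]},{"travel": [-0.57,0.16,13],"rotation": [0,0,-0.013]},{"travel": [-0.57,0.16,13],"rotation": [0,0,-0.013]},{"travel": [-0.57,0.16,13],"rotation": [0,0,-0.013]},{"travel": [-0.57,0.16,13],"rotation": [0,0,-0.013]},{"travel": [-0.57,0.16,13],"rotation": [0,0,-0.013]}]'

```text
time: 3.78
position: [606.5, -375.6, 103.2]
eef_rot: [3.136, 0.0, 0.967]
contact_force: [0.9, 0.1, 0.4]
finger_gap: 85.1
grip_force: 0.0
```

```bash
python3 - <<'E'
from h import *
s=r.get_state();print(s["joints"].tolist(),s["position"].tolist(),s["eef_rot"].tolist())
plan([((605.4,-373.7,28),down(55.5))])
E
```

```text
[-0.658633288031946, 0.3754463917625044, 1.5050596760976394, 7.469882714987606e-06, 1.2554069304845978, -0.05500095215021931] [606.5201592391671, -375.5686163734909, 103.16934190403909] [3.1359211956793804, 0.00030512357262080236, 0.9671608287718505]
travel [0.09, -0.24, 7.52] rot [0.006, 0.0, -0.001] rows 1.8
```

>>> servo_tool --targets '[{"travel": [0.1,-0.2,3],"rotation": [0,0,0]},{"travel": [0.1,-0.2,6],"rotation": [0,0,0]},{"travel": [0.1,-0.2,7],"rotation": [0,0,0]},{"travel": [0.1,-0.2,7.5],"rotation": [0,0,0]},{"travel": [0.1,-0.2,7.5],"rotation": [0,0,0]},{"travel": [0.1,-0.2,7.5],"rotation": [0,0,0]},{"travel": [0.1,-0.2,7.5],"rotation": [0,0,0]},{"travel": [0.1,-0.2,7.5],"rotation": [0,0,0]}]'

```text
time: 4.45
position: [605.0, -373.7, 26.7]
eef_rot: [3.138, 0.0, 0.967]
contact_force: [-0.5, -0.2, -0.1]
finger_gap: 84.9
grip_force: 0.0
```

>>> servo_tool --targets '[{"travel": [0,0,0],"rotation": [0,0,0]},{"travel": [0,0,0],"rotation": [0,0,0]},{"travel": [0,0,0],"rotation": [0,0,0]},{"travel": [0,0,0],"rotation": [0,0,0]},{"travel": [0,0,0],"rotation": [0,0,0]},{"travel": [0,0,0],"rotation": [0,0,0]},{"travel": [0,0,0],"rotation": [0,0,0]},{"travel": [0,0,0],"rotation": [0,0,0]}]' --fingers 0.3 --grip_force 60

```text
time: 5.12
position: [604.4, -373.2, 25.3]
eef_rot: [3.14, 0.0, 0.967]
contact_force: [0.2, 0.0, 5.3]
finger_gap: 48.8
grip_force: 66.9
```

```bash
python3 - <<'E'
from h import *
s=r.get_state();print(s["joints"].tolist(),s["position"].tolist(),s["eef_rot"].tolist(),s["finger_gap"],s["grip_force"],s["contact_force"])
plan([((605,-373,170),down(55.5)),((540,-190,310),down(45)),((470,60,310),down(20)),((518,200,250),down(7.3))])
E
```

```text
[-0.6578274843895964, 0.4631903712181813, 1.5345844894181033, 1.5162912295955251e-05, 1.1419872035976943, -0.05377376793836359] [604.4338317932562, -373.23197644260745, 25.289857973029505] [3.1397639685109504, 8.460854224079384e-05, 0.9667362410468514] 48.753614176863756 66.89803719520569 [0.24931228 0.01237699 5.25758838]
travel [0.05, 0.06, -14.47] rot [0.002, 0.0, -0.002] rows 3.5
travel [11.4, -15.72, -14.0] rot [0.0, -0.0, 0.183] rows 5.7
travel [12.73, -22.63, -0.0] rot [0.0, -0.0, 0.436] rows 6.2
travel [9.3, -11.51, 6.0] rot [-0.0, -0.0, 0.222] rows 3.8
```

>>> servo_tool --targets '[{"travel": [0,0,-1],"rotation": [0,0,0]},{"travel": [0,0,-3],"rotation": [0,0,0]},{"travel": [0,0,-6],"rotation": [0,0,0]},{"travel": [0,0,-10],"rotation": [0,0,0]},{"travel": [0,0,-14],"rotation": [0,0,0]},{"travel": [0,0,-14.5],"rotation": [0,0,0]},{"travel": [0,0,-14.5],"rotation": [0,0,0]},{"travel": [0,0,-14.5],"rotation": [0,0,0]}]'

```text
time: 5.78
position: [602.7, -371.9, 167.2]
eef_rot: [-3.138, -0.0, 0.967]
contact_force: [-0.8, 0.2, -5.5]
finger_gap: 49.0
grip_force: 66.0
```

>>> servo_tool --targets '[{"travel": [1.4,-2,-1.8],"rotation": [0,0,0.023]},{"travel": [2.8,-3.9,-3.5],"rotation": [0,0,0.046]},{"travel": [4.3,-5.9,-5.3],"rotation": [0,0,0.07]},{"travel": [5.7,-7.9,-7],"rotation": [0,0,0.092]},{"travel": [7.1,-9.8,-8.8],"rotation": [0,0,0.115]},{"travel": [8.6,-11.8,-10.5],"rotation": [0,0,0.138]},{"travel": [10,-13.8,-12.3],"rotation": [0,0,0.16]},{"travel": [11.4,-15.7,-14],"rotation": [0,0,0.183]}]'

```text
time: 6.45
position: [537.3, -187.9, 305.0]
eef_rot: [-3.133, 0.003, 0.783]
contact_force: [0.7, -0.1, -4.4]
finger_gap: 48.6
grip_force: 66.0
```

```bash
python3 - <<'E'
from h import *
s=r.get_state();print(s["joints"].tolist(),s["position"].tolist(),s["eef_rot"].tolist(),s["finger_gap"],s["grip_force"],s["contact_force"])
plan([((450,50,310),down(20)),((400,185,310),down(7.3))])
E
```

```text
[-0.4671575726284076, -0.09926624994799627, 1.6817588920794384, 7.319142340190154e-05, 1.5676889385327768, 0.32103361270542] [537.2567012220555, -187.86435083504122, 304.98341057012067] [-3.1334194236743484, 0.002640737203556176, 0.7826153914514533] 48.63465430067452 65.99339246749878 [ 0.71537857 -0.06136539 -4.43851315]
travel [10.58, -23.02, -0.34] rot [-0.007, 0.004, 0.434] rows 6.1
travel [-0.08, -14.4, -0.0] rot [-0.0, -0.0, 0.222] rows 3.5
```

>>> servo_tool --targets '[{"travel": [1.3,-2.9,-0.5],"rotation": [0,0,0.055]},{"travel": [2.6,-5.8,-0.5],"rotation": [0,0,0.11]},{"travel": [4,-8.6,-0.5],"rotation": [0,0,0.165]},{"travel": [5.3,-11.5,-0.5],"rotation": [0,0,0.22]},{"travel": [6.6,-14.4,-0.5],"rotation": [0,0,0.27]},{"travel": [7.9,-17.3,-0.5],"rotation": [0,0,0.33]},{"travel": [9.3,-20.2,-0.5],"rotation": [0,0,0.38]},{"travel": [10.6,-23,-0.5],"rotation": [0,0,0.434]}]'

```text
time: 7.12
position: [449.7, 49.4, 309.6]
eef_rot: [-3.138, 0.007, 0.347]
contact_force: [0.3, 0.4, -4.3]
finger_gap: 48.6
grip_force: 66.0
```

>>> servo_tool --targets '[{"travel": [0,-2.5,0],"rotation": [0,0,0.05]},{"travel": [0,-5,0],"rotation": [0,0,0.1]},{"travel": [0,-7.5,0],"rotation": [0,0,0.15]},{"travel": [0,-10,0],"rotation": [0,0,0.2]},{"travel": [0,-12.5,0],"rotation": [0,0,0.222]},{"travel": [0,-14.4,0],"rotation": [0,0,0.222]},{"travel": [0,-14.4,0],"rotation": [0,0,0.222]},{"travel": [0,-14.4,0],"rotation": [0,0,0.222]}]'

```text
time: 7.78
position: [401.2, 183.5, 310.4]
eef_rot: [3.14, 0.007, 0.13]
contact_force: [-0.2, 0.1, -4.9]
finger_gap: 48.9
grip_force: 66.0
```

```bash
python3 - <<'E'
from h import *
w=grab("wrist");cv2.imwrite("pics/w2.png",w["color"])
s=r.get_state();print(s["joints"].tolist(),s["position"].tolist(),s["eef_rot"].tolist(),s["contact_force"])
E
```

```text
[0.2588980462894459, -0.4300730035508058, 1.9427453859710206, -0.0005559006815410624, 1.634898295838131, 1.7010908379435388] [401.6641896391158, 182.9896168753237, 310.96605172928093] [3.1402656767029815, 0.005855237256747525, 0.1285656985029684] [ 1.48960636  0.05335708 -4.56279931]
```

View pics/w2.png

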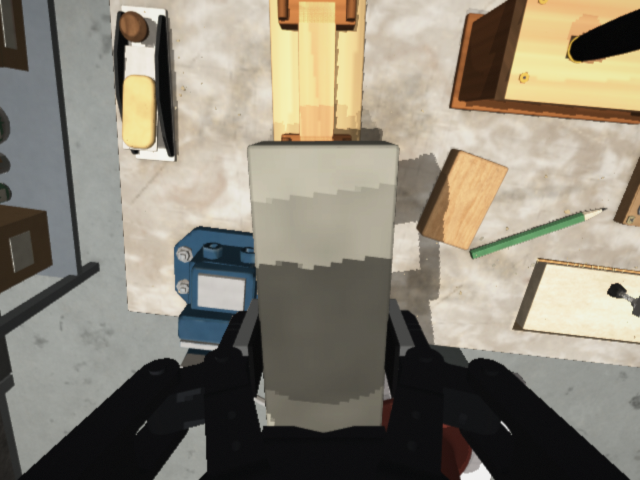

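The wrist view shows the stone square in the grip, with its top face spanning columns 248–398 at row 145. The holder is ahead of it, with the bed at columns 299–335, the far stop at rows 0–30 and the near lips at row 137. I'll zoom in on the holder.

```bash
python3 - <<'E'
import cv2
a=cv2.imread("pics/w2.png")[0:146,250:390]
cv2.imwrite("pics/w2c.png",cv2.resize(a,None,fx=4,fy=4,interpolation=cv2.INTER_CUBIC))
E
```

```text
(no output)
```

View pics/w2c.png

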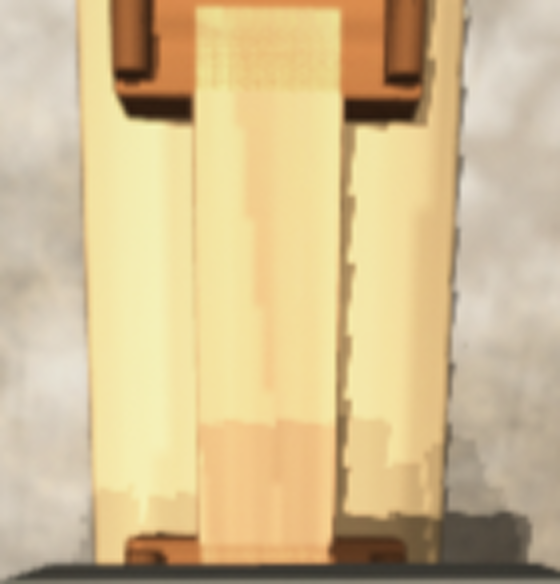

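The crop shows the bed edges at columns 299.0 and 335.25 (row 7.5) and at 300.25 and 332.75 (row 135). The inner ends of the end blocks are at rows 23.75 (far) and 134.5 (near).

```bash
cat > w.py <<'E'
from h import *
w=grab("wrist")
f=lambda u,v,z:onz(w,u,v,z)
L=[f(299,7.5,40),f(335.25,7.5,40),f(300.25,135,40),f(332.75,135,40)]
print("bedw",np.linalg.norm(L[0]-L[1]),np.linalg.norm(L[2]-L[3]))
m1=(L[0]+L[1])/2;m2=(L[2]+L[3])/2;print(m1,m2,np.degrees(np.arctan2(*(m1-m2)[1::-1])))
for a,b in((L[0],L[2]),(L[1],L[3])):print(np.degrees(np.arctan2(*(a-b)[1::-1])))
for z in(36,40): 
  A=f(317,23.75,z);B=f(316.5,134.5,z);print(z,A,B,(A+B)/2,np.linalg.norm(A-B))
# base edges z=14
b1=[f(250+80/4,120/4,14),f(250+466/4,120/4,14),f(250+95/4,125,14),f(250+440/4,125,14)]
print("base",np.linalg.norm(b1[0]-b1[1]),np.linalg.norm(b1[2]-b1[3]),(b1[0]+b1[1])/2,(b1[2]+b1[3])/2)
# stone front top corners in tool frame
p,q=pose();print(p)
for zz in (5,):
  for u,v in((248,146),(398,145)):
    o,k=ray(w,u,v); ot=q.inv().apply(o-p);kt=q.inv().apply(k)
    for h in(0,3,6): print(h,ot+kt*((h-ot[2])/kt[2]))
E
python3 w.py
```

```text
bedw 34.220218441991335 34.19223352032345
[580.94012768 211.37057633  40.        ] [466.34015631 197.89611213  40.        ] 6.705948201326192
6.712823189520054
6.699074717928383
36 [568.51388049 210.01882269  36.        ] [466.65860277 198.00135815  36.        ] [517.58624163 204.01009042  36.        ] 102.56177188431259
40 [567.65491937 209.85405379  40.        ] [466.84022591 197.95936329  40.        ] [517.24757264 203.90670854  40.        ] 101.5139698649816
base 99.00440210714923 95.96766261757924 [567.85841649 208.95532773  14.        ] [475.76821919 199.0392019   14.        ]
[402.06793598 182.68675866 311.63408511]
0 [ 74.51285853 -24.36247464   0.        ]
3 [ 74.30463453 -24.97799518   3.        ]
6 [ 74.09641054 -25.59351572   6.        ]
0 [74.86518042 23.42938005  0.        ]
3 [74.66604598 24.04684195  3.        ]
6 [74.46691154 24.66430384  6.        ]
```

```bash
python3 - <<'E'
from h import *
plan([((518,204,200),down(6.7)),((518,204,110),down(6.7))])
E
```

```text
travel [11.82, -0.65, 11.11] rot [0.001, 0.005, 0.011] rows 3.9
travel [0.0, -0.0, 9.0] rot [0.0, 0.0, 0.0] rows 2.2
```

>>> servo_tool --targets '[{"travel": [2.9,-0.2,2.4],"rotation": [0.001,0.004,0.011]},{"travel": [5.9,-0.3,4.9],"rotation": [0.001,0.004,0.011]},{"travel": [8.9,-0.5,7.3],"rotation": [0.001,0.004,0.011]},{"travel": [11.8,-0.65,10],"rotation": [0.001,0.004,0.011]},{"travel": [11.8,-0.65,13],"rotation": [0.001,0.004,0.011]},{"travel": [11.8,-0.65,16.5],"rotation": [0.001,0.004,0.011]},{"travel": [11.8,-0.65,20],"rotation": [0.001,0.004,0.011]},{"travel": [11.8,-0.65,20],"rotation": [0.001,0.004,0.011]}]'

```text
time: 8.55
position: [513.0, 201.9, 104.2]
eef_rot: [3.14, 0.014, 0.115]
contact_force: [-3.2, -0.0, -6.2]
finger_gap: 48.8
grip_force: 65.7
```

>>> servo_tool --targets '[{"travel": [0,0,0],"rotation": [0,0,0]},{"travel": [0,0,0],"rotation": [0,0,0]},{"travel": [0,0,0],"rotation": [0,0,0]},{"travel": [0,0,0],"rotation": [0,0,0]},{"travel": [0,0,0],"rotation": [0,0,0]},{"travel": [0,0,0],"rotation": [0,0,0]},{"travel": [0,0,0],"rotation": [0,0,0]},{"travel": [0,0,0],"rotation": [0,0,0]}]'

```text
time: 9.22
position: [519.0, 204.9, 114.7]
eef_rot: [-3.141, -0.005, 0.117]
contact_force: [-0.4, 0.3, -4.3]
finger_gap: 48.9
grip_force: 66.0
```

```bash
python3 - <<'E'
from h import *
w=grab("wrist")
s=r.get_state();print(s["joints"].tolist(),s["position"].tolist(),s["eef_rot"].tolist(),s["contact_force"])
plan([((517.8,204,64),down(6.7))])
a=grab("scene");b=grab("side")
m=np.hstack([cv2.resize(a["color"][195:285,190:310],(400,300),interpolation=cv2.INTER_CUBIC),cv2.resize(b["color"][195:285,190:310],(400,300),interpolation=cv2.INTER_CUBIC)])
cv2.imwrite("pics/c3.png",m)
E
```

```text
[0.24230147843770652, 0.02252527343307752, 1.8913303736370868, 0.000534667798652562, 1.2233269052670124, 1.6959769677308858] [518.911795638469, 204.817401406042, 114.51888498571915] [-3.1405424597532985, -0.004312680935699698, 0.11693761659058399] [-0.35667546  0.12265519 -4.65176875]
travel [-0.14, 0.07, 5.05] rot [-0.001, -0.004, 0.0] rows 1.2
```

View pics/c3.png

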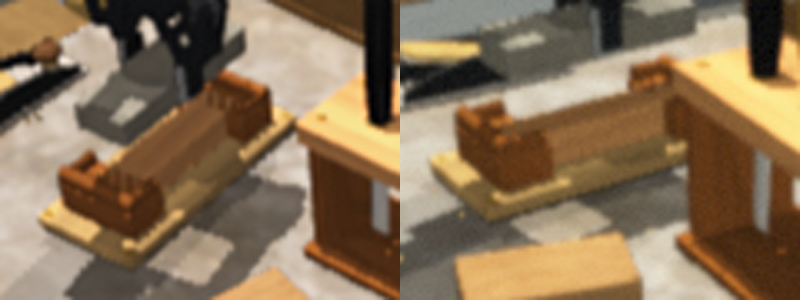

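The stone hangs level above the holder and lines up with it in both views. I'll lower it slowly.

>>> servo_tool --targets '[{"travel": [-0.12,0.07,0.7],"rotation": [0,-0.004,0]},{"travel": [-0.12,0.07,1.4],"rotation": [0,-0.004,0]},{"travel": [-0.12,0.07,2.1],"rotation": [0,-0.004,0]},{"travel": [-0.12,0.07,2.8],"rotation": [0,-0.004,0]},{"travel": [-0.12,0.07,3.3],"rotation": [0,-0.004,0]},{"travel": [-0.12,0.07,3.8],"rotation": [0,-0.004,0]},{"travel": [-0.12,0.07,4.2],"rotation": [0,-0.004,0]},{"travel": [-0.12,0.07,4.5],"rotation": [0,-0.004,0]}]'

```text
time: 10.03
position: [517.8, 203.9, 68.6]
eef_rot: [-3.141, 0.001, 0.117]
contact_force: [-0.1, -0.1, -4.5]
finger_gap: 48.5
grip_force: 66.0
```

>>> servo_tool --targets '[{"travel": [0,0,0.1],"rotation": [0,0,0]},{"travel": [0,0,0.2],"rotation": [0,0,0]},{"travel": [0,0,0.2],"rotation": [0,0,0]},{"travel": [0,0,0.3],"rotation": [0,0,0]},{"travel": [0,0,0.3],"rotation": [0,0,0]},{"travel": [0,0,0.3],"rotation": [0,0,0]},{"travel": [0,0,0.3],"rotation": [0,0,0]},{"travel": [0,0,0.3],"rotation": [0,0,0]}]'

```text
time: 10.7
position: [518.0, 204.0, 66.4]
eef_rot: [-3.141, -0.0, 0.117]
contact_force: [0.0, 0.3, -4.1]
finger_gap: 48.6
grip_force: 66.0
```

>>> servo_tool --targets '[{"travel": [0,0,0.05],"rotation": [0,0,0]},{"travel": [0,0,0.1],"rotation": [0,0,0]},{"travel": [0,0,0.15],"rotation": [0,0,0]},{"travel": [0,0,0.15],"rotation": [0,0,0]},{"travel": [0,0,0.15],"rotation": [0,0,0]},{"travel": [0,0,0.15],"rotation": [0,0,0]},{"travel": [0,0,0.15],"rotation": [0,0,0]},{"travel": [0,0,0.15],"rotation": [0,0,0]}]'

```text
time: 11.37
position: [518.0, 204.0, 65.3]
eef_rot: [-3.141, 0.0, 0.117]
contact_force: [-3.9, -2.4, 5.2]
finger_gap: 49.0
grip_force: 67.0
```

>>> servo_tool --targets '[{"travel": [0,0,0],"rotation": [0,0,0]},{"travel": [0,0,0],"rotation": [0,0,0]},{"travel": [0,0,0],"rotation": [0,0,0]},{"travel": [0,0,0],"rotation": [0,0,0]},{"travel": [0,0,0],"rotation": [0,0,0]},{"travel": [0,0,0],"rotation": [0,0,0]},{"travel": [0,0,0],"rotation": [0,0,0]},{"travel": [0,0,0],"rotation": [0,0,0]}]' --fingers 0.8

```text
time: 12.03
position: [518.0, 204.0, 64.8]
eef_rot: [-3.141, -0.0, 0.117]
contact_force: [-0.6, -0.6, 0.6]
finger_gap: 68.6
grip_force: 0.0
```

>>> servo_tool --targets '[{"travel": [0,0,-0.5],"rotation": [0,0,0]},{"travel": [0,0,-1.5],"rotation": [0,0,0]},{"travel": [0,0,-3],"rotation": [0,0,0]},{"travel": [0,0,-6],"rotation": [0,0,0]},{"travel": [0,0,-9],"rotation": [0,0,0]},{"travel": [0,0,-12],"rotation": [0,0,0]},{"travel": [0,0,-15],"rotation": [0,0,0]},{"travel": [0,0,-18],"rotation": [0,0,0]}]'

```text
time: 12.7
position: [517.9, 203.8, 247.6]
eef_rot: [-3.14, -0.002, 0.117]
contact_force: [0.6, 0.3, 0.5]
finger_gap: 68.1
grip_force: 0.0
```

```bash
python3 - <<'E'
from h import *
w=grab("wrist")
s=r.get_state();print(s["joints"].tolist(),s["position"].tolist(),s["eef_rot"].tolist(),s["contact_force"])
a=grab("scene");b=grab("side")
m=np.hstack([cv2.resize(w["color"],(400,300)),cv2.resize(a["color"][195:285,190:310],(400,300),interpolation=cv2.INTER_CUBIC)])
cv2.imwrite("pics/c4.png",m);cv2.imwrite("pics/w4.png",w["color"])
E
```

```text
[0.2408907978885761, -0.11062158141255647, 1.7743148686096706, 0.0010193283525738496, 1.46461736711168, 1.6946459292416653] [520.9202793152248, 204.64161576484713, 255.45252267149277] [-3.138944552520768, -0.013054815899226524, 0.11692261330409082] [2.63080685 1.3307497  3.93288819]
```

View pics/c4.png

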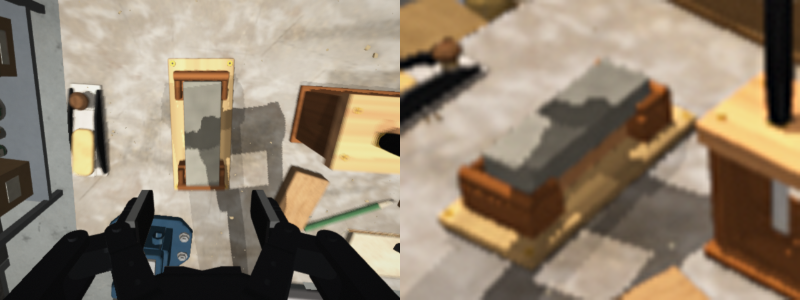

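The wrist view and scene crop show the stone lying in the holder between both end stops and released. Next I'll fit the arm geometry from the logged states, so I can plan a grasp that still reaches the final pose.

```bash
cat > kin.py <<'E'
import numpy as np
D=[([1.12400418,.0532453600,1.61394395,0,1.47600887,-.119018798],[201.0357531,591.32608,255.34],[-3.14,0,2.81382]),
([-0.08976,-0.48702889,1.98325147,-0.0017,1.64453967,-0.0845924],[420.928,36.181,310.328],[3.1409,.00176,1.5655]),
([-0.64964,0.263016786,1.4226564,0.000337,1.4551424,-0.03383],[607.0996,-367.8887,230.2576],[3.1408,-.0003,.95495]),
([-0.657827,0.46319037,1.53458449,0,1.14198720,-.0537738],[604.43,-373.23,25.29],[3.13976,0,.9667]),
([-0.4671576,-0.09926625,1.6817589,0,1.5676889,.3210336],[537.2567,-187.8643,304.98],[-3.1334,.00264,.7826]),
([0.2588980,-0.430073,1.9427454,-.00055,1.6348983,1.701091],[401.664,182.99,310.966],[3.14027,.00586,.12857]),
([0.24230,0.02252527,1.89133037,.00053,1.2233269,1.695977],[518.91,204.817,114.519],[-3.1405,-.0043,.1169]),
([0.24089,-.11062158,1.77431487,.00102,1.464617,1.694646],[520.92,204.64,255.45],[-3.1389,-.01305,.1169])]
if __name__=="__main__":
    A=[];b=[]
    for j,p,e in D:
        c,s=np.cos(j[0]),np.sin(j[0]); r=c*p[0]+s*p[1]; l=-s*p[0]+c*p[1]
        q=j[1]+j[2];f=q+j[4]
        A+=[[1,0,np.sin(j[1]),np.cos(j[1]),np.sin(q),np.cos(q)],[0,1,np.cos(j[1]),-np.sin(j[1]),np.cos(q),-np.sin(q)]];b+=[r,p[2]]
        print("lat",round(l,1),"pitchsum",round(f,4),"yaw",round(e[2],4), "yaw-j1+j6", round((e[2]-j[0]+j[5]),4))
    x,res,rk,sv=np.linalg.lstsq(np.array(A),np.array(b),rcond=None);print("a0 h-T L1s L1c A B",np.round(x,1),rk,np.round(np.array(A)@x-b,1))
E
python3 kin.py
```

```text
lat 74.2 pitchsum 3.1432 yaw 2.8138 yaw-j1+j6 1.5708
lat 73.8 pitchsum 3.1408 yaw 1.5655 yaw-j1+j6 1.5707
lat 74.3 pitchsum 3.1408 yaw 0.9549 yaw-j1+j6 1.5708
lat 74.2 pitchsum 3.1398 yaw 0.9667 yaw-j1+j6 1.5708
lat 74.2 pitchsum 3.1502 yaw 0.7826 yaw-j1+j6 1.5708
lat 74.1 pitchsum 3.1476 yaw 0.1286 yaw-j1+j6 1.5708
lat 74.3 pitchsum 3.1372 yaw 0.1169 yaw-j1+j6 1.5706
lat 74.5 pitchsum 3.1283 yaw 0.1169 yaw-j1+j6 1.5707
a0 h-T L1s L1c A B [ 3.000e-01 -2.070e+01  4.247e+02  2.000e-01  6.088e+02  8.990e+01] 6 [ 0.3 -0.  -0.5  0.1 -0.6  0.   0.6 -0.1  1.8 -0.1  1.3  0.1  0.3 -0.1
 -3.2  0. ]
```

```bash
cat >> kin.py <<'E'
from scipy.optimize import least_squares
from scipy.spatial.transform import Rotation as R
def fk(j,x,s4=1):
    a0,h,L1,L1c,A,B,d,T=x; q=j[1]+j[2]
    r0=a0+L1*np.sin(j[1])+L1c*np.cos(j[1])+A*np.sin(q)+B*np.cos(q)
    z0=h+L1*np.cos(j[1])-L1c*np.sin(j[1])+A*np.cos(q)-B*np.sin(q)
    Q=R.from_euler("z",j[0])*R.from_euler("y",q)*R.from_euler("z",s4*j[3])*R.from_euler("y",j[4])*R.from_euler("z",j[5]+np.pi/2)
    p=R.from_euler("z",j[0]).apply([r0,d,z0])+Q.apply([0,0,T]); return p,Q
def cost(x,s4=1):
    return np.concatenate([fk(j,x,s4)[0]-p for j,p,e in D])
X0=[0,190,425,0,600,90,74,210]
LO=np.array([-3.01,-1.01,.06,-1.02,.09,-3.14])+.03;HI=np.array([3.01,2.22,2.58,4.17,2.62,3.14])-.03
def ik(P,Q,x,seeds=None):
    best=None
    S=seeds if seeds is not None else [[np.arctan2(P[1],P[0]),a,b,c,d,e] for a in(-.5,.3) for b in(1.6,2.2) for c in(0,1.5,3.1) for d in(.6,1.5) for e in(-2,0,2)]
    for s in S:
        f=lambda j:np.r_[(fk(j,x)[0]-P)/100,(fk(j,x)[1].inv()*Q).as_rotvec()]
        o=least_squares(f,np.clip(s,LO+.01,HI-.01),bounds=(LO,HI),max_nfev=60)
        if best is None or o.cost<best.cost: best=o
        if o.cost<1e-8: break
    return best.x,best.cost
if __name__=="__main__":
    for s4 in(1,-1):
        o=least_squares(cost,X0,args=(s4,)); print(s4,np.round(o.x,1),o.cost)
        e=[ (R.from_euler("xyz",e).inv()*fk(j,o.x,s4)[1]).magnitude() for j,p,e in D];print(np.round(e,4))
    
E
python3 kin.py | tail -4
```

```text
1 [  0.  238.  426.4   0.  609.9  95.7  74.2 254.5] 0.00018788063904564992
[0.0002 0.     0.     0.0001 0.0001 0.     0.0001 0.    ]
-1 [  0.  229.  426.3   0.  609.9  95.5  74.2 245.7] 0.5802420168796348
[0.0002 0.0034 0.0007 0.0001 0.0001 0.0011 0.0011 0.0021]
```

```bash
cat > opt.py <<'E'
from kin import *
import sys
X=least_squares(cost,X0).x
rz=lambda a:R.from_euler("z",a,degrees=True)
H=rz(6.7);RK=rz(2.8); SLOT=np.array([563.5,6,133.])  # shoulder level at chisel y=-3 -> z=130
def hang():  # columns u(row,left), y_c(up), n(front->+x)
    return RK.apply([0,1,0]),np.array([0,0,1.]),RK.apply([1,0,0])
def final(slope,spin):
    s=np.radians(slope); y=H.apply([-np.cos(s),0,np.sin(s)]); n=H.apply([np.sin(s),0,np.cos(s)]); u=H.apply([0,1,0])
    return (u,y,n) if not spin else (-u,y,-n)
def tool(fr,case,t,flip):
    u,y,n=fr;t=np.radians(t)
    if case==1: z=-np.cos(t)*y+np.sin(t)*n; yy=u
    else: z=-np.cos(t)*y-np.sin(t)*u; yy=n
    yy=yy*flip
    return R.from_matrix(np.c_[np.cross(yy,z),yy,z])
def tcp(grip,Q): return grip-Q.apply([0,0,6.])
def finalgrip(g,dx,ez,slope,spin):
    u,y,n=final(slope,spin); e=np.array([517.9,203.9,ez])+H.apply([dx,0,0]); return e+y*(109+g)+n*5.8
def hanggrip(g): return SLOT+np.array([0,0,g])
if __name__=="__main__":
    g,dx,sl=62,20,30
    for case,ts in((1,(-50,-30,-10)),(2,(30,50,70,90))):
      for t in ts:
        for spin in(0,1):
          for flip in(1,-1):
            Qf=tool(final(sl,spin),case,t,flip);Pf=tcp(finalgrip(g,dx,87,sl,spin),Qf)
            jf,cf=ik(Pf,Qf,X)
            if cf>1e-6: print(case,t,spin,flip,"final no",round(cf,4)); continue
            Qh=tool(hang(),case,t,flip);jh,ch=ik(tcp(hanggrip(g),Qh),Qh,X,[jf]); 
            if ch>1e-6: jh,ch=ik(tcp(hanggrip(g),Qh),Qh,X)
            print(case,t,spin,flip,"F",np.round(jf,2),"H",np.round(jh,2),ch<1e-6)
E
time timeout 550 python3 opt.py
```

```text
1 -50 0 1 F [ 0.3  -0.5   2.21 -0.03  1.26 -1.38] H [-0.08  0.48  1.36 -0.12  2.17 -1.72] True
1 -50 0 -1 F [ 0.3  -0.5   2.21 -0.03  1.26  1.76] H [-0.08  0.48  1.36 -0.12  2.17  1.42] True
1 -50 1 1 final no 0.0082
1 -50 1 -1 final no 0.0082
1 -30 0 1 F [ 0.35 -0.76  2.41 -0.14  0.98 -1.3 ] H [-0.09  0.28  1.52 -0.07  1.87 -1.71] True
1 -30 0 -1 F [ 0.35 -0.76  2.41 -0.14  0.98  1.85] H [-0.09  0.28  1.52 -0.07  1.87  1.43] True
1 -30 1 1 final no 0.0621
1 -30 1 -1 final no 0.0621
1 -10 0 1 final no 0.0042
1 -10 0 -1 final no 0.0042
1 -10 1 1 final no 0.0651
1 -10 1 -1 final no 0.0651
2 30 0 1 final no 0.0198
2 30 0 -1 final no 0.0198
2 30 1 1 final no 0.0617
2 30 1 -1 final no 0.0617
2 50 0 1 final no 0.0351
2 50 0 -1 final no 0.0351
2 50 1 1 final no 0.008
2 50 1 -1 final no 0.008
2 70 0 1 final no 0.0289
2 70 0 -1 final no 0.0289
2 70 1 1 F [-0.4  -0.22  2.43  1.31  1.63  1.4 ] H [ 0.27  0.23  1.76 -0.99  1.62  0.48] False
2 70 1 -1 F [-0.4  -0.22  2.43  1.31  1.63 -1.74] H [ 0.27  0.23  1.76 -0.99  1.62 -2.67] False
2 90 0 1 final no 0.0154
2 90 0 -1 final no 0.0154
2 90 1 1 F [-0.34  0.11  2.23  1.24  1.89  1.27] H [ 0.27  0.34  1.67 -0.99  1.78  0.55] False
2 90 1 -1 F [-0.34  0.11  2.23  1.24  1.89 -1.87] H [ 0.27  0.34  1.67 -0.99  1.78 -2.59] False
real	0m29.957s
user	0m30.158s
sys	0m0.117s
```

```bash
cat > o2.py <<'E'
from opt import *
from h import two,grab
a=grab("scene");b=grab("side")
for p,q in(((404,112),(424,75)),((374,120),(388,68)),((432,122),(459,95)),((411,68),(441,14))): print(two(a,p,b,q))
for t in(-5,-10,-15,-20,-25):
  for sl in(30,34):
    for dx in(20,38):
      for g in (66,):
        Qf=tool(final(sl,0),1,t,-1);Pf=tcp(finalgrip(g,dx,88,sl,0),Qf)
        jf,cf=ik(Pf,Qf,X,[[.35,-.76,2.41,-.14,.98,1.85]])
        print(t,sl,dx,g,np.round(jf,2) if cf<1e-6 else ("no",round(cf,4)))
E
python3 o2.py
```

```text
(array([ 735.95011102, -130.39080084,  414.22052873]), np.float64(11.069758297643848))
(array([ 665.92903657, -107.93517657,  421.2439953 ]), np.float64(5.760741711759879))
(array([ 782.92919365, -174.24102977,  384.76927785]), np.float64(15.83607536504501))
(array([ 757.93064203, -127.41022079,  506.13490876]), np.float64(1.6601617351612161))
-5 30 20 66 ('no', np.float64(0.0136))
-5 30 38 66 ('no', np.float64(0.0065))
-5 34 20 66 ('no', np.float64(0.0029))
-5 34 38 66 ('no', np.float64(0.0003))
-10 30 20 66 ('no', np.float64(0.0047))
-10 30 38 66 ('no', np.float64(0.001))
-10 34 20 66 ('no', np.float64(0.0))
-10 34 38 66 [ 0.38 -0.87  2.52 -0.28  0.73  1.96]
-15 30 20 66 ('no', np.float64(0.0003))
-15 30 38 66 [ 0.38 -0.88  2.53 -0.28  0.74  1.96]
-15 34 20 66 [ 0.38 -0.89  2.5  -0.23  0.85  1.92]
-15 34 38 66 [ 0.36 -0.82  2.46 -0.22  0.8   1.91]
-20 30 20 66 [ 0.38 -0.9   2.52 -0.22  0.86  1.92]
-20 30 38 66 [ 0.36 -0.82  2.48 -0.22  0.81  1.91]
-20 34 20 66 [ 0.36 -0.83  2.45 -0.18  0.92  1.88]
-20 34 38 66 [ 0.35 -0.76  2.41 -0.17  0.88  1.87]
-25 30 20 66 [ 0.36 -0.84  2.46 -0.18  0.93  1.88]
-25 30 38 66 [ 0.35 -0.76  2.43 -0.17  0.89  1.87]
-25 34 20 66 [ 0.35 -0.77  2.4  -0.14  0.99  1.85]
-25 34 38 66 [ 0.33 -0.7   2.36 -0.14  0.96  1.84]
```

```bash
cat > o3.py <<'E'
from opt import *
from h import plan,pose
T=-20;G=66
Qh=tool(hang(),1,T,-1)
Ph=tcp(hanggrip(G),Qh)
if __name__=="__main__":
    s=pose();print(s[0])
    plan([((545,130,335),Qh),(Ph-Qh.apply([0,0,130]),Qh)])
    for d in(130,0): print(d,ik(Ph-Qh.apply([0,0,d]),Qh,X,[[0,.1,1.6,0,1.6,1.5]]))
    print("lifted",ik(Ph+[0,0,150],Qh,X,[[0,.1,1.6,0,1.6,1.5]]), Ph-Qh.apply([0,0,130]))
E
python3 o3.py
```

```text
[517.78217701 203.77048065 245.05639201]
travel [1.85, 7.63, -9.0] rot [0.011, -0.349, 0.067] rows 2.9
travel [5.82, 12.48, -1.24] rot [0.0, 0.0, 0.0] rows 3.3
130 (array([-0.08868798,  0.19435691,  1.36779005, -0.05002521,  1.92506481,
        1.424073  ]), np.float64(4.558483717080103e-21))
0 (array([-0.09808679,  0.16394486,  1.60673407, -0.0506379 ,  1.71632688,
        1.42523736]), np.float64(2.0933809836333518e-20))
lifted (array([-0.09808679,  0.08187422,  1.44557544, -0.05413875,  1.9592261 ,
        1.41206544]), np.float64(1.488898484250147e-24)) [609.95920728   8.27223432 326.79819643]
```

>>> servo_tool --targets '[{"travel": [0.3,1.3,-3],"rotation": [0.002,-0.06,0.012]},{"travel": [0.7,2.6,-5],"rotation": [0.004,-0.12,0.024]},{"travel": [1,4,-7],"rotation": [0.006,-0.18,0.035]},{"travel": [1.4,5.3,-8],"rotation": [0.008,-0.24,0.047]},{"travel": [1.6,6.6,-9],"rotation": [0.01,-0.3,0.058]},{"travel": [1.85,7.6,-9],"rotation": [0.011,-0.349,0.067]},{"travel": [1.85,7.6,-9],"rotation": [0.011,-0.349,0.067]},{"travel": [1.85,7.6,-9],"rotation": [0.011,-0.349,0.067]}]' --fingers 0.55

```text
time: 13.62
position: [545.0, 130.1, 332.2]
eef_rot: [-3.141, 0.353, 0.049]
contact_force: [-0.2, -0.2, -0.7]
finger_gap: 46.8
grip_force: 0.0
```

>>> servo_tool --targets '[{"travel": [1,2.3,-0.2],"rotation": [0,0,0]},{"travel": [2,4.6,-0.4],"rotation": [0,0,0]},{"travel": [3,6.9,-0.6],"rotation": [0,0,0]},{"travel": [4,9.2,-0.8],"rotation": [0,0,0]},{"travel": [5,11.3,-1],"rotation": [0,0,0]},{"travel": [5.8,12.5,-1.2],"rotation": [0,0,0]},{"travel": [5.8,12.5,-1.2],"rotation": [0,0,0]},{"travel": [5.8,12.5,-1.2],"rotation": [0,0,0]}]'

```text
time: 14.28
position: [609.6, 8.9, 325.3]
eef_rot: [-3.14, 0.351, 0.05]
contact_force: [0.0, 0.5, -0.3]
finger_gap: 47.0
grip_force: 0.0
```

```bash
cat > m.py <<'E'
from o3 import *
from h import *
w=grab("wrist");cv2.imwrite("pics/w5.png",w["color"])
s=r.get_state();print(s["position"],s["eef_rot"],s["finger_gap"])
u0=SLOT+[0,0,-3]
for nm,z in(("bot",130),("top",242)):
    print(nm,[np.round(proj(w,[u0[0]+a,u0[1]+b,z])).astype(int).tolist() for a,b in((-11,0),(11,0),(0,11),(0,-11))])
for c in((-46,48),(46,48),(-46,-168),(46,-168)): print("corner",np.round(proj(w,SLOT*[1,1,0]+[0,0,130]+RK.apply([*c,0]))))
hsv=cv2.cvtColor(w["color"],cv2.COLOR_BGR2HSV)
g=cv2.resize(w["color"],(64,48),interpolation=cv2.INTER_AREA)
hh=cv2.cvtColor(g,cv2.COLOR_BGR2HSV)
for row in hh:
    print("".join("#" if p[2]<45 else "Y" if (22<=p[0]<34 and p[1]>200) else "R" if (p[0]<6 or p[0]>174) and p[1]>170 else "w" if 8<p[0]<24 and p[1]>90 and p[2]>150 else "b" if 3<p[0]<20 and p[1]>110 else "." for p in row))
E
python3 m.py
```

```text
[609.44560217   9.41457854 325.69659873] [-3.14050747  0.35001945  0.05043198] 46.87679256384248
bot [[323, 200], [325, 179], [312, 189], [336, 190]]
top [[323, 289], [325, 265], [307, 277], [341, 278]]
corner [275. 230.]
corner [265. 141.]
corner [495. 230.]
corner [529. 141.]
wwwwwwww........................................................
................................................................
................................................................
................................................................
................................................................
................................................................
................................................................
................w...............................................
........w.......................................................
.........wbbbbbbbw..........................w...................
........wwwwwwwbbw..........wbbbbbbbbbbbbbbbbbb.................
........wbb....bbw..........bbbbbbbbbbbbbbbbbbb.................
...............bbww.........bbbbbbbbbbbbb
[... 1598 characters left out ...]
############.bbbbbbbbb...############.............
.............#############.b.bbbbbbb...#############............
............######.######...bbbbbbb....##############...........
..........########.######...bbbbb......######...######..........
.........#########.#######..b.bbbb.....#####.....######.........
........##########.#.#####..##bbbb.....#####....##.#####........
.......############..#######################..###########.......
.....#############...#######################...############.....
....#############....#######################....############....
...#############.....#######################....#############...
..##############.###########################.....#############..
```

```bash
python3 - <<'E'
from o3 import *
from h import *
w=grab("wrist");im=w["color"]
m=(im[170:300,295:350].max(2)<48)
n,l,st,c=cv2.connectedComponentsWithStats(m.astype(np.uint8));k=1+st[1:,4].argmax();print(st[k]+[295,170,0,0,0])
for y in range(170,300,8):
    x=np.nonzero(l[y-170]==k)[0]
    if len(x):print(y,x.min()+295,x.max()+296)
# top board right/front edges along scan
E
```

```text
[ 304  189   31   98 2484]
194 311 329
202 310 331
210 309 332
218 308 333
226 307 333
234 306 334
242 306 334
250 305 334
258 304 334
266 304 335
274 305 334
282 309 330
```

```bash
python3 - <<'E'
from o3 import *
from h import *
a=grab("scene");b=grab("side");w=grab("wrist")
def ob(d,x0,x1,y0,y1,th=60):
    out=[]
    for y in range(y0,y1,3):
        k=np.nonzero(d["color"][y,x0:x1].max(2 if 0 else 1)<th)[0]
        if len(k): out.append((x0+(k.min()+k.max())/2+0.0,y))
    return np.array(out)
O=[(a,ob(a,292,313,196,228)),(b,ob(b,288,312,172,212)),(w,ob(w,298,345,200,276,48))]
def f(p):
    R_=[]
    for d,o in O:
        P=[proj(d,[p[0],p[1],z]) for z in np.linspace(140,240,60)]
        P=np.array(P); s=np.argsort(P[:,1])
        R_.append((np.interp(o[:,1],P[s,1],P[s,0])-o[:,0]).mean())
    return np.array(R_)
o=least_squares(f,[563,8]);print(o.x,o.fun, [x[1][:,0].mean() for x in O])
o=least_squares(lambda p:f(p)[:2],[563,8]);print(o.x,f(o.x))
# rack top board front edge & yaw from the wrist picture: yellow slot hole etc
im=w["color"]
for x in(285,290,300,345,360): print(x,[im[y,x].tolist() for y in range(215,245,4)])
E
```

```text
[560.0461646    9.84946946] [-0.55632637  0.3507532   0.06997324] [np.float64(303.27272727272725), np.float64(299.35714285714283), np.float64(319.46153846153845)]
[556.72898288   5.0436867 ] [-1.39524755e-13  3.24819536e-14  6.08619635e+00]
285 [[101, 176, 226], [157, 222, 251], [159, 224, 251], [155, 218, 250], [201, 214, 223], [185, 200, 209], [94, 115, 133], [76, 109, 140]]
290 [[152, 218, 250], [156, 221, 251], [160, 224, 251], [154, 217, 250], [134, 187, 229], [134, 189, 230], [137, 191, 232], [128, 184, 229]]
300 [[164, 229, 253], [157, 223, 251], [157, 223, 251], [154, 217, 250], [130, 186, 229], [120, 175, 221], [129, 185, 230], [133, 188, 231]]
345 [[83, 124, 170], [104, 155, 206], [106, 157, 209], [103, 150, 203], [104, 116, 125], [120, 134, 143], [120, 133, 141], [125, 138, 146]]
360 [[103, 153, 205], [109, 161, 214], [106, 158, 210], [102, 152, 204], [111, 124, 131], [125, 137, 146], [122, 135, 143], [124, 135, 145]]
```

```bash
sed -i 's/SLOT=np.array(\[563.5,6,133.\])/SLOT=np.array([561,9.6,133.])/' opt.py; python3 - <<'E'
from o3 import *
from h import *
plan([(Ph-Qh.apply([0,0,60]),Qh),(Ph,Qh)]);print(Ph)
E
```

```text
travel [-0.2, -0.25, 7.03] rot [0.0, -0.0, 0.002] rows 1.7
travel [-0.0, -0.0, 6.0] rot [0.0, 0.0, 0.0] rows 1.4
[563.04967091   9.70024563 204.63815572]
```

>>> servo_tool --targets '[{"travel": [-0.1,-0.1,1],"rotation": [0,0,0]},{"travel": [-0.2,-0.25,2],"rotation": [0,0,0]},{"travel": [-0.2,-0.25,3],"rotation": [0,0,0]},{"travel": [-0.2,-0.25,4],"rotation": [0,0,0]},{"travel": [-0.2,-0.25,5],"rotation": [0,0,0]},{"travel": [-0.2,-0.25,6],"rotation": [0,0,0]},{"travel": [-0.2,-0.25,7],"rotation": [0,0,0]},{"travel": [-0.2,-0.25,7],"rotation": [0,0,0]}]'

```text
time: 15.2
position: [582.4, 9.7, 258.1]
eef_rot: [-3.141, 0.354, 0.049]
contact_force: [0.7, -0.2, -0.4]
finger_gap: 46.8
grip_force: 0.0
```

>>> servo_tool --targets '[{"travel": [0,0,1],"rotation": [0,0,0]},{"travel": [0,0,2],"rotation": [0,0,0]},{"travel": [0,0,3],"rotation": [0,0,0]},{"travel": [0,0,4],"rotation": [0,0,0]},{"travel": [0,0,5],"rotation": [0,0,0]},{"travel": [0,0,5.5],"rotation": [0,0,0]},{"travel": [0,0,5.9],"rotation": [0,0,0]},{"travel": [0,0,5.9],"rotation": [0,0,0]}]'

```text
time: 15.87
position: [564.5, 8.5, 207.3]
eef_rot: [3.141, 0.347, 0.049]
contact_force: [0.3, 1.4, 4.7]
finger_gap: 47.0
grip_force: 1.9
```

```bash
python3 - <<'E'
from o3 import *
from h import *
a=grab("scene");b=grab("side");w=grab("wrist")
plan([(Ph,Qh)]);s=r.get_state();print(s["position"],s["contact_force"],s["finger_gap"])
z=lambda im:cv2.resize(im,(400,300),interpolation=cv2.INTER_CUBIC)
cv2.imwrite("pics/g.png",np.hstack([z(a["color"][160:265,260:400]),z(b["color"][130:235,250:390])]))
# check fingers in wrist: dark columns at rows around the tips
m=w["color"][300:420].max(2)<48
for y in range(0,120,12): print(300+y,"".join("#" if m[y,x:x+5].mean()>.5 else "." for x in range(200,450,5)))
E
```

```text
travel [-0.05, -0.12, 0.29] rot [0.001, -0.002, 0.0] rows 0.1
[564.5720024    8.52870663 207.22320148] [ 0.06137008 -0.52411882  5.35101126] 47.066614404715864
300 .............#.....##########......#..............
312 ........##..##.....##########......##...##........
324 ......###...##.....##########......###...##.......
336 .....###...###.....##########......####...##......
348 ....####..####....###########.......###..####.....
360 ..###########.....###########.......############..
372 #############.....############.......#############
384 ############......############.......#############
396 ###########......#############........############
408 ###########......#############........##########..
```

View pics/g.png

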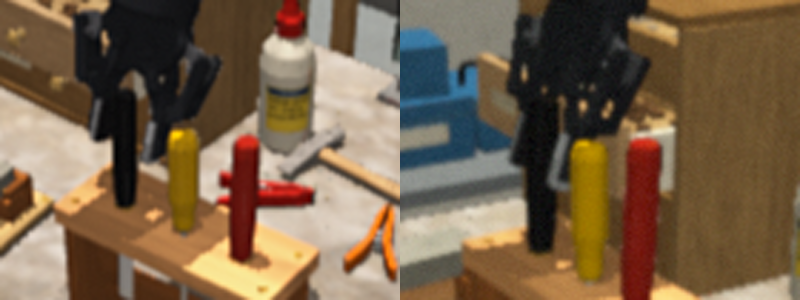

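The crops show the fingers straddling the black handle, with the right finger clear of the yellow one. There is a slight 5 N upward push, probably the handle end touching the palm. I'll back off 5 mm and close.

>>> servo_tool --targets '[{"travel": [0,0,-0.3],"rotation": [0,0,0]},{"travel": [0,0,-0.6],"rotation": [0,0,0]},{"travel": [0,0,-0.6],"rotation": [0,0,0]},{"travel": [0,0,-0.6],"rotation": [0,0,0]},{"travel": [0,0,-0.6],"rotation": [0,0,0]},{"travel": [0,0,-0.6],"rotation": [0,0,0]},{"travel": [0,0,-0.6],"rotation": [0,0,0]},{"travel": [0,0,-0.6],"rotation": [0,0,0]}]'

```text
time: 16.68
position: [565.8, 8.8, 211.0]
eef_rot: [-3.141, 0.35, 0.049]
contact_force: [-1.2, -0.3, 0.1]
finger_gap: 46.9
grip_force: 0.0
```

>>> servo_tool --targets '[{"travel": [0,0,0],"rotation": [0,0,0]},{"travel": [0,0,0],"rotation": [0,0,0]},{"travel": [0,0,0],"rotation": [0,0,0]},{"travel": [0,0,0],"rotation": [0,0,0]},{"travel": [0,0,0],"rotation": [0,0,0]},{"travel": [0,0,0],"rotation": [0,0,0]},{"travel": [0,0,0],"rotation": [0,0,0]},{"travel": [0,0,0],"rotation": [0,0,0]}]' --fingers 0.05 --grip_force 80

```text
time: 17.35
position: [565.9, 8.8, 211.3]
eef_rot: [-3.141, 0.349, 0.049]
contact_force: [-0.6, -0.1, 0.7]
finger_gap: 20.9
grip_force: 77.9
```

>>> servo_tool --targets '[{"travel": [-0.17,0,-0.47],"rotation": [0,0,0]},{"travel": [-0.51,0,-1.41],"rotation": [0,0,0]},{"travel": [-1.03,0,-2.82],"rotation": [0,0,0]},{"travel": [-1.54,0,-4.23],"rotation": [0,0,0]},{"travel": [-2.05,0,-5.64],"rotation": [0,0,0]},{"travel": [-2.57,0,-7.05],"rotation": [0,0,0]},{"travel": [-3.08,0,-8.46],"rotation": [0,0,0]},{"travel": [-3.42,0,-9.4],"rotation": [0,0,0]}]'

```text
time: 18.02
position: [566.5, 8.7, 314.5]
eef_rot: [3.141, 0.346, 0.049]
contact_force: [0.0, -0.0, -0.7]
finger_gap: 20.2
grip_force: 78.0
```

>>> servo_tool --targets '[{"travel": [-0.34,0,-0.94],"rotation": [0,0,0]},{"travel": [-0.68,0,-1.88],"rotation": [0,0,0]},{"travel": [-1.03,0,-2.82],"rotation": [0,0,0]},{"travel": [-1.37,0,-3.76],"rotation": [0,0,0]},{"travel": [-1.71,0,-4.7],"rotation": [0,0,0]},{"travel": [-2.05,0,-5.64],"rotation": [0,0,0]},{"travel": [-2.05,0,-5.64],"rotation": [0,0,0]},{"travel": [-2.05,0,-5.64],"rotation": [0,0,0]}]'

```text
time: 18.68
position: [566.2, 8.7, 372.0]
eef_rot: [-3.142, 0.348, 0.049]
contact_force: [0.4, 0.1, -1.9]
finger_gap: 20.5
grip_force: 78.0
```

```bash
cat > look.py <<'E'
from o3 import *
from h import *
# chisel axis as seen in scene & side: dark handle below fingers + bright blade; print predicted pixels for g-estimates
s=r.get_state();print(s["time"],s["position"],s["eef_rot"],s["contact_force"],s["finger_gap"],s["grip_force"],s["joints"].round(3).tolist())
E
python3 look.py; python3 - <<'E'
import sys;sys.path.insert(0,'.')
from o3 import *
from h import *
p,q=pose(); grip=p+q.apply([0,0,6])
# predicted chisel: at grip, hanging axis vertical; g = 66 + (offset from planned)
g=66+(211.3-204.6); print("g",g)
for n in("scene","side"):
    d=grab(n)
    for y in(-109,-60,-3,20): print(n,y,np.round(proj(d,grip+[0,0,y-g]),1))
    c=proj(d,grip+[0,0,-109-g]); x0,y0=int(c[0])-14,int(c[1])-50
    print(x0,y0);im=d["color"][y0:y0+62,x0:x0+28]
    hsv=cv2.cvtColor(im,cv2.COLOR_BGR2HSV)
    for k in range(0,62,3): print(y0+k,"".join("#" if p[2]<50 else "s" if p[1]<40 and p[2]>110 else "w" if 8<p[0]<24 and p[1]>90 else "." for p in hsv[k]))
E
```

```text
18.6833 [566.19757873   8.7332848  372.04030752] [-3.1415704   0.34775652  0.04927189] [ 0.44361197  0.08858459 -1.90542731] 20.497836212591974 77.96992063522339 [-0.094, 0.079, 1.42, -0.053, 1.986, 1.415]
g 72.70000000000002
scene -109 [304.3 212.5]
scene -60 [303.7 195.4]
scene -3 [302.9 174.3]
scene 20 [302.6 165.4]
290 162
162 wwwwwwww#########wwwwwwwwwww
165 wwwwwww.#########wwwwwwwwwww
168 wwwwwwww########wwwwwwwwwwww
171 wwwwwwwww#######wwwwwwww..s.
174 wwwwwwwww######wwwww.ssss..w
177 wwwwwwwww........ssss......w
180 wwwwwwwwwsssss.w...........w
183 wwwwwwwww.ssss.ww..........w
186 wwwwwwwwwwsssswww...........
189 wwwwwwwwww.sss.ww..........w
192 wwwwwwwwww.ssssww......wwwww
195 wwwwwwwwwwsssssww.wwwwwwwwww
198 wwwwwwwwwwssssswwwwwwwwwwwww
201 wwwwwwwwwwssssswwwwwwwwwwwww
204 wwwwwwwwwwsssss.wwwwwwwwwwww
207 ......wwwwsssss.wwwwwwwwwwww
210 ...........sssswwwwwwwwwwwww
213 ..............s..wwwwwwwwwww
216 ss.......wwww..........wwwww
219 .....wwwwwwwwwwwwwww........
222 .wwwwwwwwwwwwwwwwwwwwwwwww..
side -109 [301.8 191.7]
side -60 [301.6 168. ]
side -3 [301.3 139. ]
side 20 [301.2 126.8]
287 141
141 sss..wwwwwwwwwwww...wwwwwwww
144 ssss.ww.sssssss.wwwwwwwwwwww
147 ssss.ww.ssssssswwwwwwwwwwwww
150 ..s.....ssssss....wwwwwwwwww
153 wwww....ssssss..........wwww
156 wwwwwwwww.sss...............
159 wwwwwwwwwsss.www............
162 wwwwwwww.ssss.wwwwwwwww..ww.
165 ...wwwww.ssss.wwwwwwwwwwwwww
168 ....wwwwwssss.wwwwwwwwwwwwww
171 wwwwwwwwwsss..wwwwwwwwwwwwww
174 wwwwwwww.sss..wwwwwwwwwwwwww
177 ..wwwwww.sss..wwwwwwwwwwwwww
180 ......ww.sss..wwwwwwwwwww...
183 sssss.ww.ssss.wwwwwwwwwwww..
186 sssss.ww.sss..wwwwwwwwwwwwww
189 sssss.ww.sss......wwwwwwwwww
192 ......www.ss.www.....wwwwwww
195 ......wwwwwwwwwwwwwwwwwwwwww
198 sssss.wwwwwwwwwwwwwwwwwwwwww
201 ..s......wwwwwwwwwwwwwwwwwww
```

```bash
cat > fin.py <<'E'
from o3 import *
from h import *
from scipy.spatial.transform import Slerp
G=72.7;SL=32;DX=30
q0=pose()[1]
Tn=lambda sl:(tool(final(sl,0),1,T,-1))
Qf=Tn(SL);Pf=tcp(finalgrip(G,DX,88,SL,0),Qf)
if __name__=="__main__":
    p,q=pose(); W=[(p,q),(np.array([480,110,400]),Slerp([0,1],R.concatenate([q,Qf]))(.5)),(Pf+[0,0,120],Qf),(Pf+[0,0,40],Qf),(Pf,Qf)]
    j=r.get_state()["joints"]
    for (a,qa),(b,qb) in zip(W,W[1:]):
        S=Slerp([0,1],R.concatenate([qa,qb]))
        for f in(.25,.5,.75,1):
            P=a+(b-a)*f;Q=S(f);j,c=ik(P,Q,X,[j]); u=Q.apply([np.sin(np.radians(-T)),0,0])
            print(f,P.round(),j.round(2).tolist(),c<1e-7)
    plan(W[1:]);print(Pf)
E
python3 fin.py
```

```text
0.25 [544.  34. 378.] [-0.06, -0.04, 1.52, -0.02, 1.89, 1.44] True
0.5 [523.  59. 385.] [-0.03, -0.17, 1.62, -0.0, 1.79, 1.48] True
0.75 [501.  85. 393.] [0.02, -0.29, 1.7, 0.01, 1.7, 1.51] True
1 [480. 110. 400.] [0.07, -0.41, 1.79, 0.01, 1.61, 1.56] True
0.25 [459. 130. 378.] [0.12, -0.54, 1.92, 0.0, 1.47, 1.6] True
0.5 [437. 150. 357.] [0.18, -0.66, 2.05, -0.03, 1.34, 1.66] True
0.75 [416. 170. 335.] [0.26, -0.78, 2.18, -0.08, 1.22, 1.74] True
1 [394. 189. 314.] [0.37, -0.9, 2.3, -0.17, 1.1, 1.85] True
0.25 [394. 189. 294.] [0.37, -0.9, 2.33, -0.17, 1.07, 1.85] True
0.5 [394. 189. 274.] [0.37, -0.9, 2.36, -0.18, 1.04, 1.86] True
0.75 [394. 189. 254.] [0.37, -0.89, 2.39, -0.18, 1.0, 1.87] True
1 [394. 189. 234.] [0.37, -0.88, 2.42, -0.19, 0.97, 1.88] True
0.25 [394. 189. 224.] [0.37, -0.88, 2.43, -0.19, 0.95, 1.88] True
0.5 [394. 189. 214.] [0.37, -0.87, 2.44, -0.19, 0.93, 1.89] True
0.75 [394. 189. 204.] [0.37, -0.86, 2.46, -0.19, 0.91, 1.89] True
1 [394. 189. 194.] [0.37, -0.85, 2.47, -0.2, 0.89, 1.9] True
travel [-8.59, -10.54, 0.01] rot [0.005, 0.506, -0.035] rows 4.1
travel [-9.16, -8.54, 7.34] rot [0.005, 0.506, -0.035] rows 4.1
travel [-4.93, 0.0, 6.3] rot [0.0, 0.0, 0.0] rows 1.9
travel [-2.46, 0.0, 3.15] rot [0.0, 0.0, 0.0] rows 1.0
[394.04091741 189.34990182 193.93307379]
```

>>> servo_tool --targets '[{"travel": [-0.8,-1.0,0],"rotation": [0,0.03,-0.002]},{"travel": [-2.0,-2.4,0],"rotation": [0.001,0.09,-0.006]},{"travel": [-3.2,-4.0,0],"rotation": [0.002,0.17,-0.012]},{"travel": [-4.6,-5.6,0],"rotation": [0.003,0.25,-0.017]},{"travel": [-5.9,-7.2,0],"rotation": [0.003,0.33,-0.023]},{"travel": [-7.1,-8.7,0],"rotation": [0.004,0.41,-0.028]},{"travel": [-8.1,-9.9,0],"rotation": [0.005,0.47,-0.033]},{"travel": [-8.6,-10.5,0],"rotation": [0.005,0.506,-0.035]}]'

```text
time: 19.45
position: [478.3, 110.7, 400.9]
eef_rot: [-3.132, -0.159, 0.083]
contact_force: [-0.4, 0.5, -1.4]
finger_gap: 20.3
grip_force: 78.1
```

>>> servo_tool --targets '[{"travel": [-0.6,-0.6,0.5],"rotation": [0,0.03,-0.002]},{"travel": [-1.8,-1.7,1.5],"rotation": [0.001,0.1,-0.007]},{"travel": [-3.2,-3.0,2.6],"rotation": [0.002,0.18,-0.012]},{"travel": [-4.7,-4.4,3.8],"rotation": [0.003,0.26,-0.018]},{"travel": [-6.2,-5.8,5],"rotation": [0.003,0.34,-0.024]},{"travel": [-7.6,-7.1,6.1],"rotation": [0.004,0.42,-0.029]},{"travel": [-8.6,-8.0,6.9],"rotation": [0.005,0.475,-0.033]},{"travel": [-9.2,-8.5,7.3],"rotation": [0.005,0.506,-0.035]}]'

```text
time: 20.12
position: [391.4, 188.9, 310.6]
eef_rot: [3.14, -0.66, 0.12]
contact_force: [-0.5, 0.7, -2.1]
finger_gap: 20.4
grip_force: 78.1
```

```bash
cat > chk.py <<'E'
from fin import *
s=r.get_state();print(s["time"],s["position"],s["contact_force"],s["finger_gap"],s["grip_force"],s["joints"].round(2).tolist())
plan([(Pf+[0,0,40],Qf),(Pf,Qf)])
p,q=pose(); grip=p+q.apply([0,0,6]); th=np.radians(-T)
# chisel axes from the tool: y_c = -cos t*z_tool + ..., invert tool(): z=-cos y+sin n ; x=cross(yy,z)
Z=q.apply([0,0,1]);x=q.apply([1,0,0]);t=np.radians(T)
# in the frame (y,n): z=(-cos t, sin t); x is perpendicular
n=np.sin(t)*Z+np.cos(t)*x; y=-np.cos(t)*Z+np.sin(t)*x
print("slope",np.degrees(np.arcsin(y[2])),"n",n.round(2)); e=grip-y*(109+G)-n*5.8; print("edge pred",e,"rel",H.inv().apply(e-[517.9,203.9,0]))
for nm in("scene","side"):
    d=grab(nm); c=proj(d,e); print(nm,"edge px",np.round(c,1),"shoulder px",np.round(proj(d,grip-y*(3+G)),1))
    x0,y0=int(c[0])-40,int(c[1])-30; hsv=cv2.cvtColor(d["color"][y0:y0+50,x0:x0+64],cv2.COLOR_BGR2HSV)
    print(x0)
    for k in range(0,50,2): print(y0+k,"".join("#" if v[2]<50 else "s" if v[1]<45 and v[2]>100 else "w" if 8<v[0]<24 and v[1]>90 else "." for v in hsv[k]))
E
python3 chk.py
```

```text
20.1167 [391.44308907 188.94491457 310.63410831] [-0.48881778  0.69645118 -2.0875292 ] 20.385253055589914 78.10662031173706 [0.37, -0.9, 2.3, -0.17, 1.1, 1.85]
travel [-4.5, -0.02, 6.22] rot [0.0, 0.003, 0.002] rows 1.8
travel [-2.46, 0.0, 3.15] rot [0.0, 0.0, 0.0] rows 1.0
slope 32.18292642438527 n [0.53 0.06 0.85]
edge pred [544.74771055 207.06510887 204.2076455 ] rel [2.70336337e+01 1.11510570e-02 2.04207646e+02]
scene edge px [239.9 180.8] shoulder px [213.1 175.4]
199
150 ssssssssssss........................wwwwwwwwwwwwww..............
152 ssssssss............................wwwwwwwwwwwwwwwwwww.......ww
154 ssss................................wwwwwwwwwwwwwwwwwwwwwwwwwwww
156 ....................................wwwwwwwwwwwwwwwwwwwwwwwwwwww
158 .....................................wwwwwwwwwwwwwwwwwwwwwwwwwww
160 .....................................wwwwwww.....wwwwwwwwwwwwwww
162 .....................................wwwwwwww........wwwwwwwwwww
164 .....................................wwwwwwwwwww........wwwwwwww
166 #......................................wwwwwwwwwwwww....wwwwwwww
1
[... 2184 characters left out ...]
....#.....
159 ......s.........................................................
161 ................................................................
163 ss..............................................................
165 ss..............................................................
167 s...............................................................
169 www.............................................................
171 wwww............................................................
173 wwww.............................................ssss...........
175 wwww.................................sssssssssssss.sss..........
177 wwww..............................sssssssssss.ss.sss.s..........
```

>>> servo_tool --targets '[{"travel": [-0.5,0,0.7],"rotation": [0,0.003,0.002]},{"travel": [-1.2,0,1.6],"rotation": [0,0.003,0.002]},{"travel": [-2,0,2.7],"rotation": [0,0.003,0.002]},{"travel": [-2.7,0,3.7],"rotation": [0,0.003,0.002]},{"travel": [-3.4,0,4.7],"rotation": [0,0.003,0.002]},{"travel": [-4,0,5.5],"rotation": [0,0.003,0.002]},{"travel": [-4.5,0,6.2],"rotation": [0,0.003,0.002]},{"travel": [-4.5,0,6.2],"rotation": [0,0.003,0.002]}]'

```text
time: 20.88
position: [395.6, 188.3, 234.9]
eef_rot: [3.141, -0.661, 0.116]
contact_force: [0.3, -0.2, -1.7]
finger_gap: 20.5
grip_force: 78.1
```

```bash
python3 chk.py
```

```text
20.8833 [395.64037166 188.2692768  234.89185276] [ 0.33261101 -0.1639747  -1.74369565] 20.519978966541256 78.1162440776825 [0.36, -0.88, 2.41, -0.18, 0.97, 1.87]
travel [-0.17, -0.13, -0.01] rot [0.002, 0.002, -0.001] rows 0.1
travel [-2.46, 0.0, 3.15] rot [0.0, 0.0, 0.0] rows 1.0
slope 32.109242559527935 n [0.53 0.06 0.85]
edge pred [549.13645256 205.92815371 128.66399574] rel [ 31.25975406  -1.63007721 128.66399574]
scene edge px [244.6 204.6] shoulder px [219.1 201.3]
204
174 ....................................sss.....wwwwwwwwwwwwwwwwwwww
176 ................................ssssssss.wwwwwwwwwwwwwwwwwwwwwww
178 ............................sssssssss..wwwwwwwwwwwwwwwww...wwwww
180 .........................sssssssss..wwwwwwwwwwwwwwwwwwwwwww....w
182 ......................sssssssss..wwwwwwwwwwwwwwwwwwwwwwwwwwwwww.
184 ..................sssssssssss.wwwwwwwwwwww..ss.wwwwwwwwwwwwwwwww
186 .................ssssssss..wwwwwwwwwwww..sssss..wwwwwwwwwwwwwwww
188 ..................sssss.wwwwwwwwwwww................wwwwwwwwwwww
190 .............####..ssss.wwwwwwww..s......................wwwwwww
[... 2186 characters left out ...]
ssssssssss
190 sssssssssss....................sssssssssssssssssssssssssssssssss
192 ssssssssssssss....sss..........sssssssssssssssssssssssssssssssss
194 ssssssssssssssssssssss.........ssssssssssssssssssssssss.........
196 ssssssssssssssssssssss.........sssssssssssss....................
198 sssssssssssssssssssssss.....................................ssss
200 ssssssssssssssssssss............................ssssssssssssssss
202 ssssssssss............................ssssssssssssssssssssssssss
204 ...........wwwwwww..............sssssssssssssssss.sssssssssssss.
206 #########wwwwwwwwww.ss..........ssssssssssss.......ss.ss.s.s....
208 .#########wwwwwwww.ssssssssssss...sssssssss........ssssssss.....
```

>>> servo_tool --targets '[{"travel": [-0.3,0,0.4],"rotation": [0,0,0]},{"travel": [-0.7,0,0.9],"rotation": [0,0,0]},{"travel": [-1.1,0,1.4],"rotation": [0,0,0]},{"travel": [-1.5,0,1.9],"rotation": [0,0,0]},{"travel": [-1.9,0,2.4],"rotation": [0,0,0]},{"travel": [-2.2,0,2.8],"rotation": [0,0,0]},{"travel": [-2.4,0,3.1],"rotation": [0,0,0]},{"travel": [-2.5,0,3.15],"rotation": [0,0,0]}]'

```text
time: 21.65
position: [395.9, 188.6, 196.9]
eef_rot: [-3.142, -0.665, 0.115]
contact_force: [-0.4, -0.4, -1.8]
finger_gap: 20.5
grip_force: 78.1
```

>>> servo_tool --targets '[{"travel": [0,0,0],"rotation": [0,0,0]},{"travel": [0,0,0],"rotation": [0,0,0]},{"travel": [0,0,0],"rotation": [0,0,0]},{"travel": [0,0,0],"rotation": [0,0,0]},{"travel": [0,0,0],"rotation": [0,0,0]},{"travel": [0,0,0],"rotation": [0,0,0]},{"travel": [0,0,0],"rotation": [0,0,0]},{"travel": [0,0,0],"rotation": [0,0,0]}]'

```text
time: 22.32
position: [396.3, 188.7, 198.2]
eef_rot: [-3.141, -0.666, 0.115]
contact_force: [0.7, 0.4, -0.3]
finger_gap: 20.6
grip_force: 78.1
```

```bash
cp pics/scene0.png /dev/null; python3 chk.py; python3 - <<'E'
import sys;sys.path.insert(0,'.')
from h import *
a=grab("scene")["color"].astype(int);a0=cv2.imread("pics/scene0.png").astype(int)
for nm,f in(("yellow",lambda i:(i[...,2]>150)&(i[...,1]>110)&(i[...,0]<60)),("red",lambda i:(i[...,2]>110)&(i[...,1]<50)&(i[...,0]<60))):
    for im in(a0,a):
        ys,xs=np.nonzero(f(im[195:255,310:352]));print(nm,len(xs),xs.mean()+310,ys.mean()+195)
E
```

```text
22.3167 [396.26560621 188.71228264 198.21822481] [ 0.66896956  0.35119095 -0.3243811 ] 20.57595323946659 78.12116146087646 [0.36, -0.85, 2.46, -0.2, 0.89, 1.89]
travel [2.04, -0.09, -2.94] rot [0.001, -0.003, -0.001] rows 0.9
travel [-2.46, 0.0, 3.15] rot [0.0, 0.0, 0.0] rows 1.0
slope 31.82535826083148 n [0.52 0.06 0.85]
edge pred [550.26247068 206.60588824  92.75721303] rel [32.457154   -1.08834453 92.75721303]
scene edge px [246.1 215.3] shoulder px [221.3 213.1]
206
185 ...............sssssssss...wwwwwwwwwwww.ssss.wwwwwwwwwwwwwwwwwww
187 ................sssss..wwwwwwwwwwww...ssssss....wwwwwwwwwwwwwwww
189 .............##.sssss.wwwwwwwwww.....................wwwwwwwwwww
191 .....##########ww.sss.wwwww...ssss.......................wwwwwww
193 ssswwwwwwwwwwwwwww.ss..w..ssssssss.....................sss...www
195 w.s.wwwwwwwwwwwwwwww....s.sssssss...............................
197 wwwwwwwwwwwwwwwwww......ss.................ss...................
199 wwwwwwwwwwwwww.sss........ss..sss..........ss...................
201 wwwwwwwwwww..sssss.........ss.ssssssss..........................
203 
[... 2363 characters left out ...]
ss.ssssssssss.......sssssssss.s....
210 s.......#...wwww.sssssssssss.s....sssssssssssssssssssssssssss...
212 ################..sssssssssss...s..sssssssssssssssssss.......www
214 #####################.ssss.sss.sssssssssssssssssssss..wwwwwwwwww
216 ##############....ssssssssssssssssssss..ssssssssssss..wwwwwwwwww
218 #####.....ssssssssssssssssssss.ss...ssssssssssss..ss..wwwwwwwwww
220 ssssssssssssssssssssssss..s..sss.ssssssss.s...........wwwwwwwwww
222 ssssssssssssssssss.s.s.s.ssssssssss..ss...............wwwwwwwwww
yellow 67 323.1194029850746 210.91044776119404
yellow 74 323.56756756756755 210.94594594594594
red 44 344.4318181818182 215.36363636363637
red 44 344.3181818181818 215.5681818181818
```

>>> servo_tool --targets '[{"travel": [-0.1,0,0.1],"rotation": [0,0,0]},{"travel": [-0.2,0,0.25],"rotation": [0,0,0]},{"travel": [-0.3,0,0.4],"rotation": [0,0,0]},{"travel": [-0.3,0,0.4],"rotation": [0,0,0]},{"travel": [-0.3,0,0.4],"rotation": [0,0,0]},{"travel": [-0.3,0,0.4],"rotation": [0,0,0]},{"travel": [-0.3,0,0.4],"rotation": [0,0,0]},{"travel": [-0.3,0,0.4],"rotation": [0,0,0]}]'

```text
time: 23.13
position: [396.4, 188.8, 193.3]
eef_rot: [-3.141, -0.666, 0.115]
contact_force: [0.7, -0.4, -0.1]
finger_gap: 20.6
grip_force: 78.1
```

>>> servo_tool --targets '[{"travel": [0,0,0],"rotation": [0,0,0]},{"travel": [0,0,0],"rotation": [0,0,0]},{"travel": [0,0,0],"rotation": [0,0,0]},{"travel": [0,0,0],"rotation": [0,0,0]},{"travel": [0,0,0],"rotation": [0,0,0]},{"travel": [0,0,0],"rotation": [0,0,0]},{"travel": [0,0,0],"rotation": [0,0,0]},{"travel": [0,0,0],"rotation": [0,0,0]}]'

```text
time: 23.8
position: [396.4, 188.7, 193.2]
eef_rot: [-3.141, -0.666, 0.115]
contact_force: [-0.6, 0.6, -1.9]
finger_gap: 20.8
grip_force: 78.1
```

```bash
python3 chk.py | grep -E "slope|edge|travel"; python3 -c "
from h import *
print(r.get_state()['joint_velocities'].round(4))"
```

```text
travel [2.34, -0.09, -3.34] rot [0.001, -0.003, -0.002] rows 1.0
travel [-2.46, 0.0, 3.15] rot [0.0, 0.0, 0.0] rows 1.0
slope 31.82985282348524 n [0.52 0.06 0.85]
edge pred [550.3576778  206.62397961  87.70303472] rel [32.55382165 -1.0814846  87.70303472]
scene edge px [246.4 216.8] shoulder px [221.5 214.8]
side edge px [258.5 206.5] shoulder px [223.5 189.7]
[-0.001   0.0014  0.0003  0.0016 -0.0004  0.0006]
```

The pose is steady: edge about 22 mm above the stone, slope 31.8°, everything in tolerance. I'm handing in the job.

```bash
python3 -c "
from h import *
print(r.close_job())"
```

```text
the job is handed in; nothing more can be done
None
```

The job is handed in: the stone is seated and released, and the wide chisel is held still about 22 mm (estimated) above it at about 32°, with the edge about 33 mm past the stone's middle. The other two tools still hang in the rack; the hand-in returned no pass or fail result.

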